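# Make up the stone, cap and weight kits for two soil tests

### The job

Make up the kits for two oedometer tests, each as a stack on its own cell base: in the blue base seat the small brown porous stone flat in the recess, put the plain flat cap on it and the small slotted weight on top as its seating load; in the brass base seat the large grey porous stone flat in the recess and put the steel cap with the knob on it, with no weight. Centre each part on the one below to within about a centimetre, and set the brittle stones down rather than dropping them. Leave the large weight, the brass ring and the tape roll where they are.

Things in the scene. Friction and masses are not known exactly. Their poses are not given: they have to be found in the camera images.
- base_blue: Blue round cell base, fixed, 100 mm in diameter, 14 mm high, for the 50 mm test. Origin at the centre of its underside, z up. In its top a round recess 60 mm in diameter and 3 mm deep (flat floor 11 mm above the bench), centred; a thin 16 mm drain nipple points out of the side along its x axis.
- base_brass: Brass-coloured round cell base, fixed, 100 mm in diameter, 14 mm high, for the 62 mm test. Origin at the centre of its underside, z up. In its top a round recess 72 mm in diameter and 3 mm deep (flat floor 11 mm above the bench), centred; a thin 16 mm drain nipple points out of the side along its x axis.
- small_stone_mid (a point): Centre (half-way up) of the small brown porous stone, a loose disc 50 mm in diameter, 10 mm thick, lying flat, 100 g; grip it across its rim. z up. (Brown discs at the far ends of the bench are other things.)
- large_stone_mid (a point): Centre (half-way up) of the large grey porous stone, a loose disc 62 mm in diameter, 8 mm thick, lying flat, 100 g; grip it across its rim. z up.
- flat_cap_mid (a point): Centre (half-way up) of the plain flat cap, a loose light-grey metal cylinder 50 mm in diameter, 22 mm high, standing upright, 300 g; grip it across its rim. z up.
- knob_cap_mid (a point): Centre (half-way up) of the steel loading cap, loose, 29 mm high, 350 g, upright: a foot 56 mm in diameter and 15 mm high, on it a central round knob about 23 mm wide from 15 to 29 mm above its underside. The point is on the axis, 14.5 mm above the underside, just below the knob; pinch the knob. z up.
- small_weight_mid (a point): Centre (half-way up) of the small slotted weight, loose: a flat black square plate 50 x 50 mm, 10 mm thick, 200 g, with a slot from one side to its middle, lying flat (its bevelled underside lets the point rest 3.5 mm above what it lies on). z up; its two plain parallel edges face along its y axis, 25 mm either side: grip across them. Which way round it ends does not matter.
- large_weight_mid (a point): Centre of the large slotted weight, a flat black square plate 68 x 68 mm, 20 mm thick, lying on the bench: not needed, leave it. Close by stands the right loading frame (solid from x 0.48 on, y -0.32 to 0.05, posts 0.66 m high); its black lever reaches from it towards the robot at 0.06 to 0.12 m height, y -0.23 to -0.17: carry things over the lever, in front of the frame.
- brass_ring_mid (a point): Centre of an empty brass-coloured sample ring, 69 mm in diameter, 20 mm high, lying on the bench: not needed, leave it.
- tape_mid (a point): Centre of a roll of black tape, 62 mm in diameter, 19 mm high, lying on the bench: not needed, leave it. Close by stands the left loading frame (solid from x 0.48 on, y 0.24 to 0.61, posts 0.66 m high); its black lever reaches from it towards the robot at 0.06 to 0.12 m height, y 0.33 to 0.38: carry things over the lever, in front of the frame.
Mind the look-alikes: they are no part of the job. What is shaped like the part that bears knob_cap_mid but purple is not meant.

How it is judged:
At the end, for the whole second after the job is handed in: Blue base: small brown stone flat on the recess floor, flat cap on it, small weight on the cap. Brass base: large grey stone flat on the recess floor, knobbed cap on it. Each part level, within 10 mm of the centre of what is under it, released and at rest (horizontal distance between small_stone_mid and base_blue below 0.01 m and z of small_stone_mid in the frame of base_blue between 0.013 and 0.0176 m and angle between each of small_stone_mid, large_stone_mid's own z axis and vertical below 0.06 rad and linear speed of each of small_stone, flat_cap, small_weight, large_stone, knob_cap below 0.02 m/s and horizontal distance between flat_cap_mid and small_stone_mid below 0.01 m and z of flat_cap_mid in the frame of base_blue between 0.029 and 0.035 m and angle between each of flat_cap_mid, small_weight_mid, knob_cap_mid's own z axis and vertical below 0.08 rad and horizontal distance between small_weight_mid and flat_cap_mid below 0.01 m and z of small_weight_mid in the frame of base_blue between 0.0435 and 0.0505 m and horizontal distance between large_stone_mid and base_brass below 0.01 m and z of large_stone_mid in the frame of base_brass between 0.012 and 0.0166 m and horizontal distance between knob_cap_mid and large_stone_mid below 0.01 m and z of knob_cap_mid in the frame of base_brass between 0.0305 and 0.0365 m); the robot touches nothing.
It fails at once if a porous stone is dropped: it comes down to a base faster than 0.6 m/s ((((horizontal distance between small_stone_mid and base_blue below 0.06 m and z of small_stone_mid in the frame of base_blue below 0.03 m) or (horizontal distance between small_stone_mid and base_brass below 0.06 m and z of small_stone_mid in the frame of base_brass below 0.03 m)) and linear speed of small_stone above 0.6 m/s) or (((horizontal distance between large_stone_mid and base_blue below 0.06 m and z of large_stone_mid in the frame of base_blue below 0.03 m) or (horizontal distance between large_stone_mid and base_brass below 0.06 m and z of large_stone_mid in the frame of base_brass below 0.03 m)) and linear speed of large_stone above 0.6 m/s)).
It fails at once if the large weight is moved by more than 20 mm (distance of large_weight_mid from where it was at the start of the episode above 0.02 m).
It fails at once if the brass ring is moved by more than 20 mm (distance of brass_ring_mid from where it was at the start of the episode above 0.02 m).
It fails at once if the tape roll is moved by more than 20 mm (distance of tape_mid from where it was at the start of the episode above 0.02 m).
It also fails if it takes over 128 s, if anything falls off the work surface, if the arm or the gripper's body presses on something with over 40 N, if the wrist force passes 120 N, or if a joint passes its speed limit or range.

### The arm

A 7-joint arm with a two-finger parallel gripper is mounted at the origin on a cart in front of the work surface, level with it; the furniture and walls round the work are solid. World frame = base frame: x ahead of the robot, y to its left, z up, the work surface at z = 0. Lengths are in m, angles in rad, forces in N, time in s.
With the tool pointing down it reaches from about 0.4 to 0.85 m from the base axis. Payload 4.4 kg.
Tool frame: the origin (TCP) lies at the very end of the fingers, on their centre line; the grasp point (between the pads) lies 19 mm behind it (ctrl.pinch_z is the distance from the TCP to the grasp point, in m); z points along the fingers, y is the line along which they close (so a half turn about z gives the same grasp; the last joint's range is limited). The gripper opens to 94 mm and grips with 3 to 60 N. Pads are 16 mm wide; open, the fingers measure 119 mm over their backs; the gripper's body (75 mm by 177 mm) begins 78 mm behind the grasp point.
Start: joints at [1.274, 0.628, 0.038, 1.517, -0.027, 0.996, -0.02], TCP at [0.149, -0.633, 0.205] pointing down, gripper open.
Joint ranges: [-3.06, 3.06], [-0.37, 2.12], [-1.25, 1.32], [0.18, 2.47], [-1.1, 4.24], [0.23, 1.98], [-2.94, 2.94]. Speed limits (rad/s): [2.57, 2.57, 3.14, 3.14, 3.14, 3.14, 3.14].

### API

Orientations are given as a unit quaternion [x, y, z, w].
In Python, from rig import ctrl gives the robot as it stands.
- The arm moves only by the shell command python3 -m handwheel 'ROWS' [FORCE]. ROWS is JSON, a list of rows, each a list of 5 numbers: the shift along the tool's x, y, z in m, then the turn about the tool's z in rad, then the closure, from 0 (fully open) to 1 (shut). In form: [[dx, dy, dz, yaw, gripper], ...]. A call has 1 to 20 rows; each row shifts and turns the commanded pose from where the row before left it, along the tool's axes as they then stand; what a row does not reach is not made up. A row lasts 1/10 s, in which the tool goes at most 50 mm and 8.59 degrees, less where a joint would pass 70% of its speed; a pose out of reach is approached as far as the arm can. A call with a gripper value outside its range is refused whole. The fingers move at their own pace and stop on an object; FORCE is the grip in N (left out, the last holds). Time passes only in rows, so rows that do not move let the fingers close. It gives the time, the measured TCP pose, the force, the opening and the grip force at its end, in the units of the state.
- ctrl.get_state(): the state, without advancing time (a new reading comes with each control period).
- ctrl.read_camera(name): name is "scene" or "top" or "wrist"; returns a dict with "image" (400x640x3 uint8, red, green, blue), "range_z" (400x640 float32, m along the optical axis (not along the pixel's ray), 0 where there is no reading), "fx", "fy", "cx", "cy" (pixels), "k1" (the pictures are not rectified: a ray, as slopes to the right and down, at radius r is drawn at 1 + k1 r^2 times it, then the intrinsics apply), "R" (3x3) and "t" (3): a world point X has camera coordinates R X + t. Camera axes: x right, y down, z forward; pixel columns grow to the right and rows downward; lengths in m; the calibration is good to about 2 mm. A picture is of the moment at which its call begins.
- ctrl.finish_job(): hands the job in; it is judged then, once.
The state is a dict: "clock": time; "joint_pos": joint angles; "dq": joint speeds; "tau": joint torques, N m; "eef_pos": TCP position; "tool_rot": TCP orientation; "wrist_force": force on the tool from outside, world axes, zero at the start; "torque": the same for the moment, N m; "finger_gap": opening from 0.0 (shut) to 1.0 (fully open); "grasp_force": force on a finger pad.
Only numpy, scipy, OpenCV 4.12 (cv2) and the standard library are available. Lean on these libraries where they do the work, as an engineer would, in place of code of your own. Each camera call takes 0.05 s, during which the arm holds its last target. There are 200 camera calls.

## Working session

There is one attempt and no reset: what is moved stays moved. The work goes in short steps, Python scripts to look and compute and a shell command to move; the robot and the scene stay as the last step left them, time stands still between calls to the robot, and variables do not carry over. Pictures are saved under pics/ and viewed, at most 14 in all, crops included, and the job is handed in when it is done.

```bash
mkdir -p pics; ls; cat > h.py <<'E'
import numpy as np, cv2, pickle
from rig import ctrl
def snap(n,tag):
    c=ctrl.read_camera(n); pickle.dump(c,open(f'pics/{tag}.pkl','wb'))
    cv2.imwrite(f'pics/{tag}.png',c['image'][:,:,::-1]); return c
def load(tag): return pickle.load(open(f'pics/{tag}.pkl','rb'))
def ray(c,u,v):
    K=np.array([[c['fx'],0,c['cx']],[0,c['fy'],c['cy']],[0,0,1.]])
    p=cv2.undistortPoints(np.array([[[u,v]]],float),K,np.array([c['k1'],0,0,0.]))[0,0]
    return np.array([p[0],p[1],1.])
def atz(c,u,v,z):
    R=np.array(c['R']);t=np.array(c['t']);d=R.T@ray(c,u,v);o=-R.T@t
    return o+d*(z-o[2])/d[2]
def atd(c,u,v):
    R=np.array(c['R']);t=np.array(c['t'])
    return R.T@(ray(c,u,v)*c['range_z'][int(v),int(u)]-t)
E
python3 - <<'E'
from h import *
for n in ('scene','top'):
    c=snap(n,n+'0'); print(n,-np.array(c['R']).T@c['t'],c['fx'],c['k1'])
s=ctrl.get_state(); print(s); print(ctrl.pinch_z)
E
```

```text
pics
scene [0.27734134 0.84843275 1.2952428 ] 509.2783006842372 -0.13441816895215883
top [ 0.46039152 -0.06703421  1.20782537] 384.1143430382667 0.0005467570926292092
{'clock': 0.1, 'joint_pos': array([ 1.27424967,  0.62923791,  0.03842216,  1.5182431 , -0.02702613,
        0.99628574, -0.02001363]), 'dq': array([-0.00015917, -0.00061029,  0.00061706,  0.00094689, -0.00239403,
        0.00082472, -0.00013893]), 'tau': array([ 2.66942137e-03, -5.50782824e+01,  1.14739705e+00, -1.87115711e+01,
       -5.21100441e-02,  1.91320642e-02,  1.75677269e-05]), 'eef_pos': array([ 0.148576  , -0.63219253,  0.2046638 ]), 'tool_rot': array([ 9.93352054e-01,  1.15113033e-01, -8.54334109e-05, -8.24385214e-04]), 'wrist_force': array([ 0.2162744 ,  0.37268441, -0.17378492]), 'torque': array([ 0.00196149, -0.01537104,  0.07516331]), 'grasp_force': 0.0, 'finger_gap': 1.0008356272615309}
0.0188
```

View pics/top0.png

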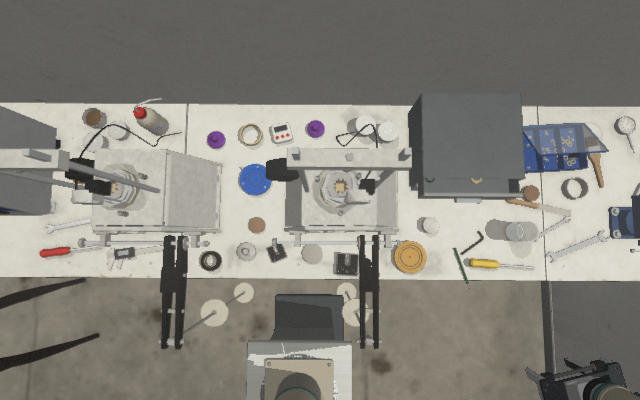

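View pics/scene0.png

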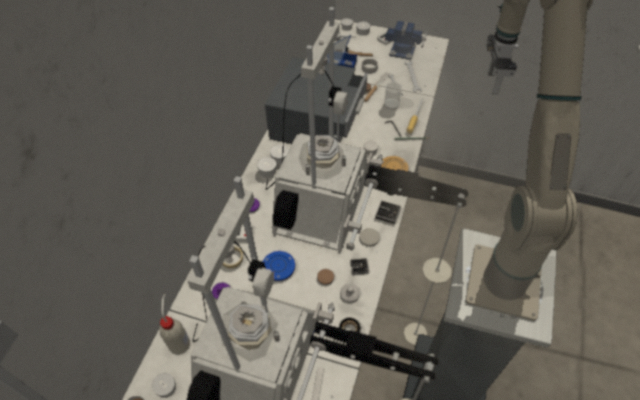

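The top view shows the blue base at (255,180), the brown stone at (257,225), the knob cap at (246,252) and the small weight at (277,253). The grey stone is at (312,253), the brass base at (409,257), the probable flat cap at (428,225) and the tape at (210,261). The scene view agrees. Next I enlarge it for centres.

```bash
python3 - <<'E'
from h import *
c=load('top0')
im=c['image'][:,:,::-1]
a=cv2.resize(im[165:285,195:355],None,fx=5,fy=5,interpolation=cv2.INTER_CUBIC)
cv2.imwrite('pics/cA.png',a)
b=cv2.resize(im[200:285,380:540],None,fx=5,fy=5,interpolation=cv2.INTER_CUBIC)
cv2.imwrite('pics/cB.png',b)
for n,u,v in [('blue',255,180),('brown',257,225),('knob',246,252),('sw',277,253),('grey',312,254),('lw',346,263),('brass',409,257),('cap',429,225),('other',515,230),('tape',210,261)]:
    print(n,atd(c,u,v).round(4))
E
```

```text
blue [0.6447 0.145  0.011 ]
brown [0.5034 0.1358 0.0067]
knob [0.4205 0.1626 0.0336]
sw [0.4174 0.0711 0.0112]
grey [ 0.4151 -0.0369  0.0078]
lw [ 0.3877 -0.1429 -0.0041]
brass [ 0.4086 -0.3353  0.0148]
cap [ 0.5071 -0.3972  0.0206]
other [ 0.4924 -0.6375  0.0687]
tape [0.3909 0.2795 0.0028]
```

View pics/cA.png

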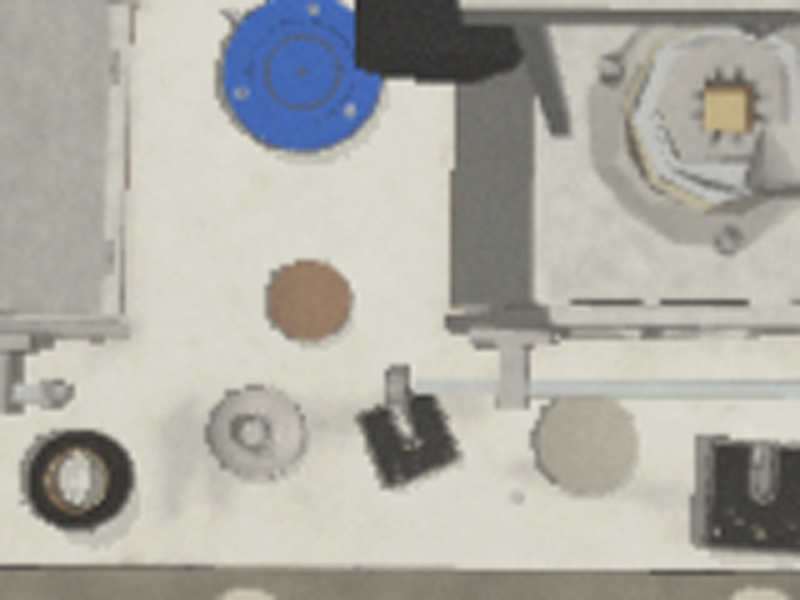

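View pics/cB.png

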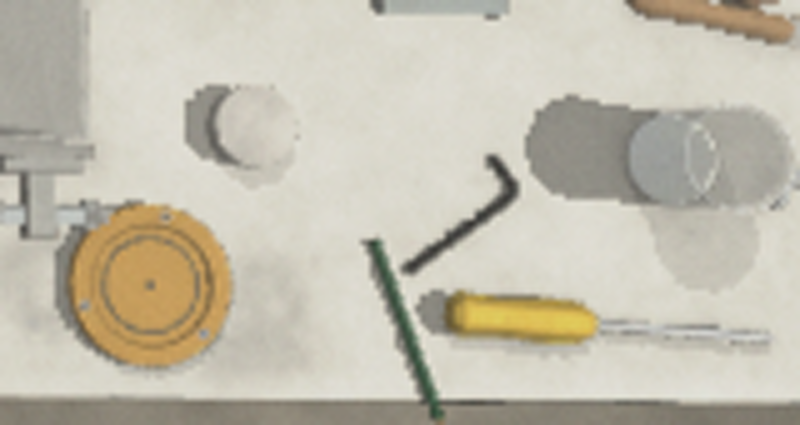

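The crops show the blue base centre at crop A (303,72), the brown stone at (309,300), the knob cap foot at (256,433) and the weight at about (410,441), turned about 20°. The grey stone is at (586,443) in crop A. In crop B the brass base is at (151,285) and the flat cap at (257,126). Next I work out positions and obstacle heights.

```bash
cat >> h.py <<'E'
def cr(x,y,u0,v0,s=5): return (x+.5)/s-.5+u0,(y+.5)/s-.5+v0
def go(x,y,z,phi=None):
    """tool-axis shift to reach TCP x,y,z; yaw needed AFTER the shift for heading phi (tool x angle)"""
    from scipy.spatial.transform import Rotation as Ro
    s=ctrl.get_state(); R=Ro.from_quat(s['tool_rot']).as_matrix()
    d=R.T@(np.array([x,y,z])-s['eef_pos']); p=np.arctan2(R[1,0],R[0,0])
    print('shift',d.round(4),'phi',p.round(3), 'yaw',None if phi is None else round((p-phi+np.pi/2)%np.pi-np.pi/2,3),'t',s['clock'],'j7',s['joint_pos'][6].round(2))
E
python3 - <<'E'
from h import *
c=load('top0')
for n,x,y,z in [('blue',303,72,.011),('brown',309,300,.01),('knobfoot',256,433,.015),('knob',254,431,.029),('sw',410,441,.0085),('swTL',360,415,.0085),('swTR',432,395,.0085),('swBR',460,455,.0085),('swBL',388,487,.0085),('grey',586,443,.008),('tape',79,480,.019)]:
    print(n,atz(c,*cr(x,y,195,165),z)[:2].round(4))
for n,x,y,z in [('brass',151,285,.011),('cap',257,126,.022)]:
    print(n,atz(c,*cr(x,y,380,200),z)[:2].round(4))
for n,u,v in [('blackknob',283,170),('bk left',270,168),('Rbox',300,220),('Rboxtop',330,225),('Lbox',205,200),('Rbeam L',293,160),('Rbeam R',407,160),('Lbeam',60,165),('Rpost base',302,190),('Rlever',370,300),('Rlever tip',372,245),('sw tab',274.5,241)]:
    print(n,atd(c,u,v).round(3))
E
```

```text
blue [0.6479 0.1444]
brown [0.5045 0.1372]
knobfoot [0.4223 0.1669]
knob [0.424  0.1654]
sw [0.418  0.0727]
swTL [0.4337 0.104 ]
swTR [0.4463 0.0596]
swBR [0.4096 0.0416]
swBL [0.3897 0.0857]
grey [ 0.4176 -0.0362]
tape [0.3931 0.2737]
brass [ 0.4097 -0.3386]
cap [ 0.5077 -0.403 ]
blackknob [0.644 0.038 0.194]
bk left [0.652 0.075 0.182]
Rbox [ 0.511 -0.008  0.181]
Rboxtop [ 0.499 -0.089  0.16 ]
Lbox [0.574 0.281 0.073]
Rbeam L [ 0.584 -0.021  0.615]
Rbeam R [ 0.585 -0.2    0.614]
Lbeam [0.574 0.347 0.61 ]
Rpost base [ 0.59  -0.013  0.197]
Rlever [ 0.132 -0.333 -0.943]
Rlever tip [ 0.445 -0.215  0.07 ]
sw tab [0.455 0.068 0.105]
```

```bash
python3 -m handwheel '[[0,0,-0.013,-0.149,0],[0,0,-0.013,-0.149,0],[0,0,-0.013,-0.149,0],[0,0,-0.013,-0.149,0],[0,0,-0.013,-0.149,0],[0,0,-0.013,-0.149,0],[0,0,-0.013,-0.149,0],[0,0,-0.013,-0.149,0],[0,0,-0.013,-0.149,0]]' 20; python3 - <<'E'
from h import *
go(.40,-.35,.32,np.pi/2)
c=load('scene0'); im=c['image'][:,:,::-1]
cv2.imwrite('pics/cS.png',cv2.resize(im[190:350,240:440],None,fx=4,fy=3.7,interpolation=cv2.INTER_CUBIC))
E
```

```text
clock: 1.0
eef_pos: [0.1485, -0.6325, 0.3225]
tool_rot: [0.705, 0.71, 0.0, -0.0]
wrist_force: [1.2, 0.4, -0.7]
finger_gap: 0.998
grasp_force: 0.0
shift [0.2807 0.2535 0.0027] phi 1.578 yaw 0.007 t 1.0 j7 1.16
```

View pics/cS.png

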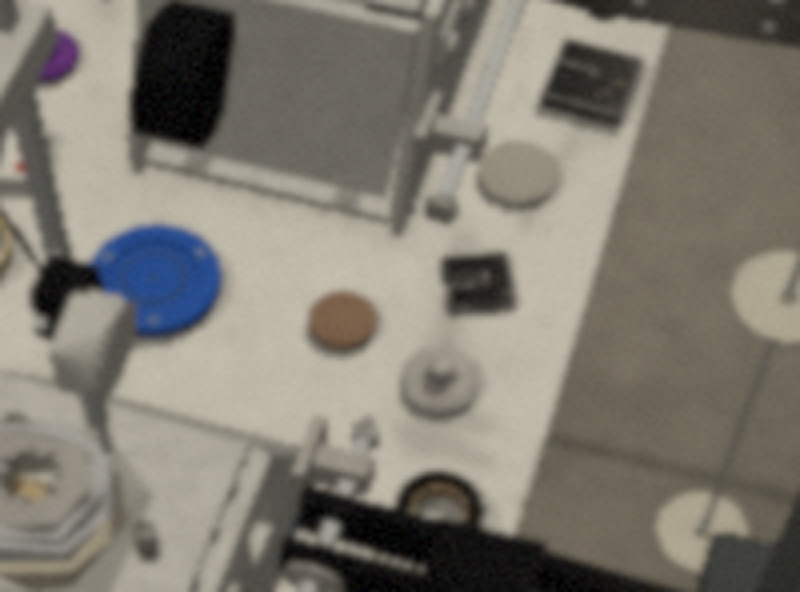

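```bash
python3 -m handwheel '[[0.04,0.0405,0,0,0],[0.04,0.0405,0,0,0],[0.04,0.0405,0,0,0],[0.04,0.0405,0,0,0],[0.04,0.0405,0,0,0],[0.04,0.0405,0,0,0],[0.04,0.0405,0,0,0],[0.04,0,0,0,0],[0.04,0,0,0,0],[0.04,0,0,0,0],[0.04,0,0,0,0],[0.04,0,0,0,0],[0.04,0,0,0,0],[0.04,0,0,0,0]]'; python3 - <<'E'
from h import *
c=snap('wrist','w0')
print(-np.array(c['R']).T@c['t'], ctrl.get_state()['eef_pos'])
go(.5045,.1372,.25,np.pi/2)
c=load('top0')
r=c['range_z']
for u in (275,300,315,320,330):
    print(u,[tuple(atd(c,u,v)[[0,2]].round(3)) for v in range(238,248)])
E
```

```text
clock: 2.4
eef_pos: [0.3967, -0.105, 0.3224]
tool_rot: [0.707, 0.707, -0.0, -0.0]
wrist_force: [0.3, 0.0, 0.3]
finger_gap: 1.002
grasp_force: 0.0
[ 0.39617219 -0.02670196  0.50197522] [ 0.3966517  -0.09795613  0.32276183]
shift [0.2339 0.11   0.0735] phi 1.58 yaw 0.009 t 2.45 j7 0.07
275 [(np.float64(0.463), np.float64(0.098)), (np.float64(0.46), np.float64(0.102)), (np.float64(0.458), np.float64(0.101)), (np.float64(0.455), np.float64(0.105)), (np.float64(0.452), np.float64(0.108)), (np.float64(0.449), np.float64(0.104)), (np.float64(0.446), np.float64(0.106)), (np.float64(0.443), np.float64(0.098)), (np.float64(0.44), np.float64(0.094)), (np.float64(0.436), np.float64(-0.001))]
300 [(np.float64(0.464), np.float64(0.097)), (np.float64(0.461), np.float64(0.1)), (np.float64(0.458), np.float64(0.095)), (np.float64(0.455), np.float64(0.101)), (np.float64(0.452), np.float64(0.099)), (np.float64(0.45), np.float64(0.099)), (np.float64(0.447), np.float64(0.098)), (np.float64(0.444), np.float64(0.093)), (np.float64(0.441), np.float64(0.094)), (np.float64(0.436), np.float64(-0.001))]
315 [(np
[... 500 characters left out ...]
, np.float64(0.001)), (np.float64(0.456), np.float64(0.099)), (np.float64(0.453), np.float64(0.098)), (np.float64(0.45), np.float64(0.095)), (np.float64(0.447), np.float64(0.096)), (np.float64(0.443), np.float64(-0.006)), (np.float64(0.44), np.float64(0.003)), (np.float64(0.437), np.float64(0.009))]
330 [(np.float64(0.465), np.float64(-0.001)), (np.float64(0.462), np.float64(0.001)), (np.float64(0.459), np.float64(0.001)), (np.float64(0.456), np.float64(0.096)), (np.float64(0.453), np.float64(0.1)), (np.float64(0.45), np.float64(0.099)), (np.float64(0.447), np.float64(0.102)), (np.float64(0.443), np.float64(0.002)), (np.float64(0.44), np.float64(0.0)), (np.float64(0.437), np.float64(0.003))]
```

View pics/w0.png

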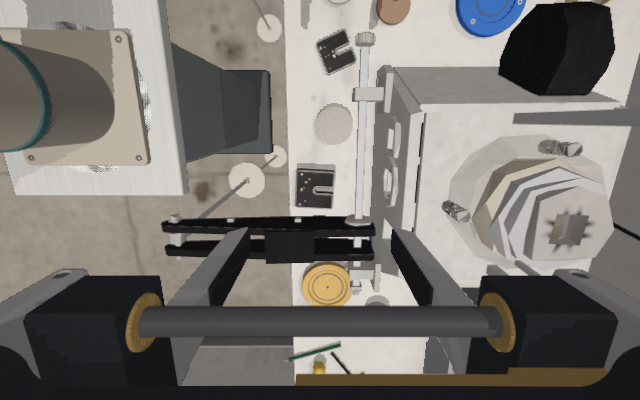

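The wrist view shows the weight at (337,52), the grey stone at (333,123), the large weight at (315,188) and the brass base at (327,287). The rod of the right frame is just beyond the weight and the grey stone. It sits at x≈0.446–0.458 with its top at z≈0.10, so I'll have to keep the gripper body clear of it. Brown stone first.

```bash
python3 -m handwheel '[[0.039,0.018,0.01,0.005,0.25],[0.039,0.018,0.01,0.004,0.25],[0.039,0.018,0.01,0,0.25],[0.039,0.018,0.01,0,0.25],[0.039,0.018,0.01,0,0.25],[0.039,0.02,0.01,0,0.25],[0,0,0,0,0.25],[0,0,0,0,0.25]]'; python3 - <<'E'
from h import *
c=snap('wrist','w1')
go(.5045,.1372,.08,np.pi/2)
R=np.array(c['R']);t=np.array(c['t'])
for n,p in [('blue',(.6479,.1444,.014)),('brown',(.5045,.1372,.01)),('knob',(.424,.1654,.029)),('sw',(.418,.0727,.0085))]:
    q=R@p+t; q=q[:2]/q[2]; r2=q@q; q=q*(1+c['k1']*r2); print(n,q*[c['fx'],c['fy']]+[c['cx'],c['cy']])
E
```

```text
clock: 3.25
eef_pos: [0.508, 0.1272, 0.2616]
tool_rot: [0.709, 0.705, -0.001, -0.001]
wrist_force: [-0.5, -0.6, 1.2]
finger_gap: 0.749
grasp_force: 0.0
shift [ 0.0116 -0.0035  0.182 ] phi 1.563 yaw -0.008 t 3.3 j7 -0.6
blue [415.14831377 161.30368111]
brown [318.36765443 166.27244773]
knob [261.18985447 148.86256892]
sw [263.56959354 207.28013134]
```

View pics/w1.png

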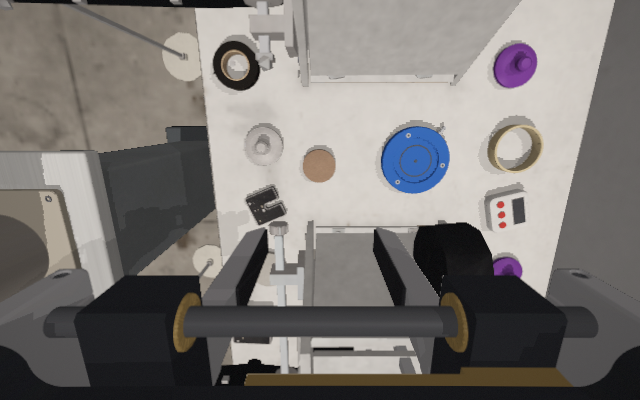

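The wrist view shows the brown stone at (320,165), the blue ring centre at (416,160), the knob at (263,145), and the weight at (266,205) with its slot to the right. All are within about 2 px of the prediction.

```bash
python3 - <<'E'
from h import *
c=load('w1')
for n,u,v,z in [('blue',416,160,.011),('brown',320,165,.01),('foot',264,145,.015),('knob',262.5,145,.029),('sw',266,204,.0085),('TL',246,194,.0085),('TR',276,184,.0085),('BR',287,214,.0085),('BL',257,224,.0085)]:
    print(n,atz(c,u,v,z)[:2].round(4))
im=c['image'][:,:,::-1]
cv2.imwrite('pics/cW.png',cv2.resize(im[120:240,220:380],None,fx=5,fy=5,interpolation=cv2.INTER_CUBIC))
E
```

```text
blue [0.65   0.1459]
brown [0.507  0.1391]
foot [0.4256 0.1696]
knob [0.4262 0.1708]
sw [0.4221 0.078 ]
TL [0.3921 0.0944]
TR [0.4393 0.11  ]
BR [0.4544 0.0614]
BL [0.4059 0.0449]
```

View pics/cW.png

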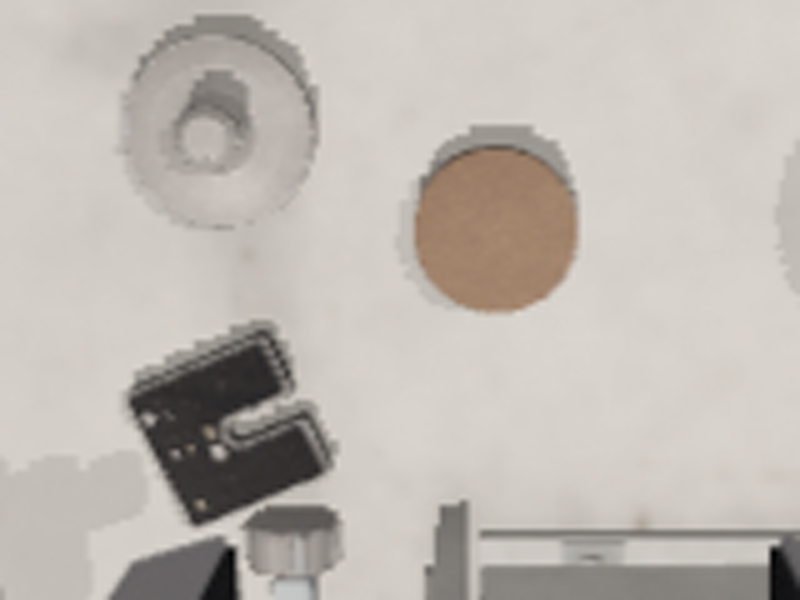

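```bash
python3 -m handwheel '[[0.0125,-0.003,0.04,-0.008,0.25],[0,0,0.045,0,0.25],[0,0,0.045,0,0.25],[0,0,0.045,0,0.25],[0,0,0.03,0,0.25],[0,0,0.02,0,0.25],[0,0,0.01,0,0.25],[0,0,0.01,0,0.25],[0,0,0,0,0.25],[0,0,0,0,0.25]]' 20; python3 - <<'E'
from h import *
go(.5052,.138,.0045,np.pi/2)
E
```

```text
clock: 4.3
eef_pos: [0.5064, 0.1391, 0.0183]
tool_rot: [0.707, 0.707, 0.001, 0.0]
wrist_force: [0.7, 0.1, 0.5]
finger_gap: 0.744
grasp_force: 0.0
shift [-0.0011 -0.0012  0.0138] phi 1.57 yaw -0.001 t 4.3 j7 -0.88
```

```bash
python3 -m handwheel '[[-0.001,-0.001,0.007,0,0.25],[0,0,0.007,0,0.25],[0,0,0,0,0.25],[0,0,0,0,0.6],[0,0,0,0,0.6],[0,0,0,0,0.6],[0,0,0,0,0.6],[0,0,0,0,0.6]]' 20; python3 -m handwheel '[[0,0,-0.01,0,0.6],[0,0,-0.02,0,0.6],[0,0,-0.03,0,0.6],[0,0,0,0,0.6]]'; python3 - <<'E'
from h import *
go(.649,.145,.03,np.pi/2)
E
```

```text
clock: 5.1
eef_pos: [0.5049, 0.1384, 0.0036]
tool_rot: [0.707, 0.707, 0.0, 0.0]
wrist_force: [0.3, 0.3, 0.4]
finger_gap: 0.52
grasp_force: 20.0
clock: 5.5
eef_pos: [0.5069, 0.1393, 0.0669]
tool_rot: [0.707, 0.707, 0.003, 0.001]
wrist_force: [0.9, 0.0, -0.7]
finger_gap: 0.52
grasp_force: 20.0
shift [0.0056 0.1419 0.0377] phi 1.571 yaw -0.0 t 5.5 j7 -0.83
```

```bash
python3 -m handwheel '[[0.001,0.02,0,0,0.6],[0.001,0.036,0,0,0.6],[0.002,0.036,0,0,0.6],[0.002,0.03,0,0,0.6],[0,0.02,0,0,0.6],[0,0,0.015,0,0.6],[0,0,0.01,0,0.6],[0,0,0,0,0.6],[0,0,0,0,0.6]]'; python3 - <<'E'
from h import *
go(.649,.145,.0155,np.pi/2)
E
```

```text
clock: 6.4
eef_pos: [0.6449, 0.1443, 0.0377]
tool_rot: [0.707, 0.708, -0.001, -0.001]
wrist_force: [0.7, -0.7, -0.5]
finger_gap: 0.523
grasp_force: 20.0
shift [0.0007 0.0042 0.0222] phi 1.572 yaw 0.001 t 6.4 j7 -0.68
```

```bash
python3 -m handwheel '[[0.0005,0.004,0.008,0,0.6],[0,0,0.006,0,0.6],[0,0,0.004,0,0.6],[0,0,0.003,0,0.6],[0,0,0,0,0.6],[0,0,0,0,0.6]]'; python3 - <<'E'
from h import *
go(.649,.145,.0155,np.pi/2)
E
```

```text
clock: 7.0
eef_pos: [0.6507, 0.1448, 0.0175]
tool_rot: [0.707, 0.707, 0.0, -0.0]
wrist_force: [-0.5, -0.4, -1.4]
finger_gap: 0.523
grasp_force: 20.0
shift [ 0.0002 -0.0017  0.002 ] phi 1.571 yaw 0.0 t 7.0 j7 -0.69
```

```bash
python3 -m handwheel '[[0,-0.0015,0.001,0,0.6],[0,0,0.001,0,0.6],[0,0,0,0,0.6],[0,0,0,0,0.4],[0,0,0,0,0.3],[0,0,0,0,0.25],[0,0,0,0,0.25],[0,0,0,0,0.25],[0,0,-0.02,0,0.25],[0,0,-0.04,0,0.25],[0,0,-0.045,0,0.25],[0,0,-0.045,0,0.25],[0,0,-0.045,0,0.25],[0,-0.045,-0.01,0,0.25],[0,-0.045,0,0,0.25],[0,-0.045,0,0,0.25],[0,0,0,0,0.25]]'; python3 - <<'E'
from h import *
c=snap('wrist','w2')
im=c['image'][:,:,::-1]
cv2.imwrite('pics/cX.png',cv2.resize(im[100:260,240:500],None,fx=3,fy=3,interpolation=cv2.INTER_CUBIC))
go(.51,.0,.35,np.pi/2)
E
```

```text
clock: 8.7
eef_pos: [0.5067, 0.1442, 0.2202]
tool_rot: [0.705, 0.709, -0.004, -0.001]
wrist_force: [0.5, -0.3, 0.7]
finger_gap: 0.747
grasp_force: 0.0
shift [-0.1447 -0.0018 -0.1288] phi 1.573 yaw 0.003 t 8.75 j7 -0.67
```

View pics/cX.png

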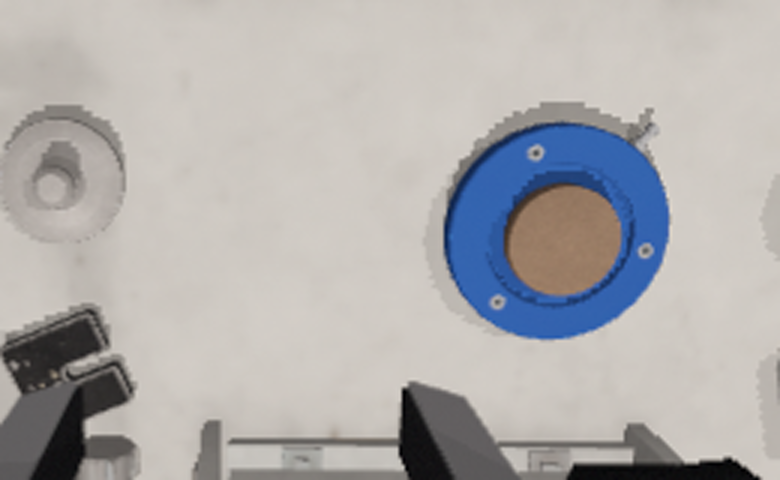

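The stone lies flat in the recess, with its centre at crop (564,240). The recess centre is about (560,235) and the base outline about (557,231).

```bash
python3 - <<'E'
from h import *
c=load('w2')
for n,x,y,z in [('stone',564,240,.021),('recess',560,235,.014),('outline',557,231,.012)]:
    print(n,atz(c,*cr(x,y,240,100,3),z)[:2].round(4))
for n,x,y in [('stoneL',530,240),('stoneR',600,240),('stoneT',565,205),('stoneB',565,275)]:
    u,v=cr(x,y,240,100,3); print(n,atd(c,round(u),round(v)).round(4))
E
```

```text
stone [0.6484 0.1447]
recess [0.649  0.1455]
outline [0.6482 0.147 ]
stoneL [0.633  0.1441 0.0208]
stoneR [0.6644 0.1446 0.0221]
stoneT [0.6472 0.1604 0.021 ]
stoneB [0.6507 0.129  0.0205]
```

```bash
python3 -m handwheel '[[0,-0.025,-0.035,0,0.2],[0,-0.025,-0.035,0,0.2],[0,-0.025,-0.035,0,0.2],[-0.045,0,0,0,0.2],[-0.045,0,0,0,0.2],[-0.045,0,0,0,0.2],[-0.045,0,0,0,0.2],[-0.045,0,0,0,0.2],[-0.045,0,0,0,0.2],[-0.045,0,0,0,0.2],[-0.045,0,0,0,0.2],[-0.045,0,0,0,0.2],[-0.045,0,0,0,0.2],[-0.045,0,0,0,0.2],[-0.045,0,0,0,0.2],[0,0.04,0.02,0,0.2],[0,0.035,0.04,0,0.2],[0,0,0.04,0,0.2],[0,0,0,0,0.2],[0,0,0,0,0.2]]'; python3 - <<'E'
from h import *
c=snap('wrist','w3')
im=c['image'][:,:,::-1]
cv2.imwrite('pics/cY.png',cv2.resize(im[60:260,160:420],None,fx=3,fy=3,interpolation=cv2.INTER_CUBIC))
go(.5077,-.403,.15,np.pi/2)
E
```

```text
clock: 10.75
eef_pos: [0.5122, -0.3962, 0.228]
tool_rot: [0.707, 0.707, -0.0, -0.0]
wrist_force: [0.6, -1.0, 0.7]
finger_gap: 0.802
grasp_force: 0.0
shift [-0.0062 -0.0053  0.0796] phi 1.57 yaw -0.001 t 10.8 j7 0.39
```

View pics/cY.png

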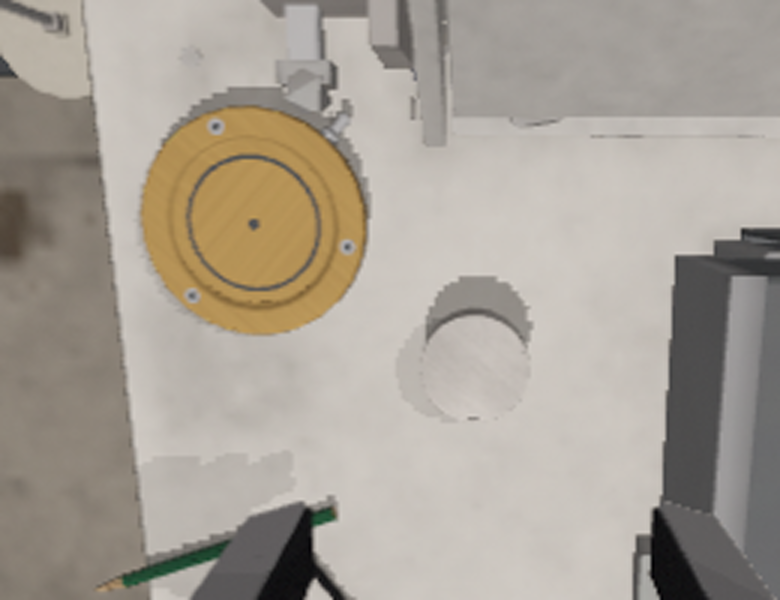

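Flat cap at crop (476,366), brass base centre at (254,224), and a dark cabinet edge right of crop x 670.

```bash
python3 - <<'E'
from h import *
c=load('w3')
for n,x,y,z in [('cap',476,366,.022),('brass',254,224,.011)]:
    print(n,atz(c,*cr(x,y,160,60,3),z)[:2].round(4))
for x,y in [(476,366),(680,300),(700,300),(720,330),(740,400),(770,450)]:
    u,v=cr(x,y,160,60,3); print(atd(c,round(u),round(v)).round(3))
t=load('top0')
for v in (180,190,194,197,202): print(v,atd(t,430,v).round(3),atd(t,470,v).round(3))
go(.508,-.4025,.009,np.pi/2)
E
```

```text
cap [ 0.5091 -0.4   ]
brass [ 0.4099 -0.3375]
[ 0.509 -0.401  0.022]
[ 0.581 -0.36   0.102]
[ 0.581 -0.356  0.131]
[ 0.582 -0.361  0.158]
[ 0.587 -0.38   0.163]
[ 0.622 -0.418  0.092]
180 [ 0.636 -0.382  0.094] [ 0.637 -0.5    0.093]
190 [ 0.606 -0.382  0.095] [ 0.607 -0.499  0.093]
194 [ 0.586 -0.362  0.163] [ 0.587 -0.471  0.164]
197 [ 0.581 -0.37   0.135] [ 0.581 -0.48   0.141]
202 [ 0.581 -0.409 -0.006] [ 0.568 -0.484  0.129]
shift [-0.0055 -0.0052  0.2206] phi 1.57 yaw -0.001 t 10.8 j7 0.39
```

The cabinet front (x 0.581, up to z 0.163) rules out closing along x here. I'll close along y, centred at y≈-0.418. That clears the frame, and the cap gets centred by the fingers.

```bash
python3 -m handwheel '[[0,0,0,0.143,0],[0,0,0,0.143,0],[0,0,0,0.143,0],[0,0,0,0.143,0],[0,0,0,0.143,0],[0,0,0,0.143,0],[0,0,0,0.143,0],[0,0,0,0.143,0],[0,0,0,0.143,0],[0,0,0,0.143,0],[0,0,0,0.141,0],[-0.006,0.021,0.03,0,0],[0,0,0.03,0,0],[0,0,0,0,0]]'; python3 - <<'E'
from h import *
go(.5075,-.418,.008,0)
E
```

```text
clock: 12.2
eef_pos: [0.5046, -0.4162, 0.1671]
tool_rot: [1.0, -0.001, -0.001, -0.001]
wrist_force: [-0.1, 1.0, -0.6]
finger_gap: 1.0
grasp_force: 0.0
shift [0.0032 0.0021 0.1591] phi -0.002 yaw -0.002 t 12.2 j7 -0.91
```

```bash
python3 -m handwheel '[[0.003,0.002,0.04,-0.002,0],[0,0,0.04,0,0],[0,0,0.03,0,0],[0,0,0.02,0,0],[0,0,0.015,0,0],[0,0,0.01,0,0],[0,0,0.004,0,0],[0,0,0,0,0],[0,0,0,0,0.2],[0,0,0,0,0.4],[0,0,0,0,0.6],[0,0,0,0,0.6],[0,0,0,0,0.6],[0,0,0,0,0.6]]' 25; python3 - <<'E'
from h import *
go(.5075,-.418,.008,0)
E
```

```text
clock: 13.6
eef_pos: [0.5093, -0.4179, 0.0089]
tool_rot: [1.0, 0.001, 0.0, -0.0]
wrist_force: [0.1, 1.2, 2.8]
finger_gap: 0.524
grasp_force: 20.0
shift [-0.0018  0.0001  0.0009] phi 0.002 yaw 0.002 t 13.6 j7 -0.91
```

```bash
python3 -m handwheel '[[0,0,-0.02,0,0.65],[0,0,-0.04,0,0.65],[0,0,-0.045,0,0.65],[0,0,-0.045,0,0.65],[0,0,-0.045,0,0.65],[0,0,-0.045,0,0.65],[-0.025,0,-0.04,0,0.65],[-0.025,0,-0.03,0,0.65],[-0.025,-0.02,0,0,0.65],[0,-0.04,0,0,0.65],[0,-0.045,0,0,0.65],[0,-0.045,0,0,0.65],[0,-0.045,0,0,0.65],[0,-0.045,0,0,0.65],[0,-0.045,0,0,0.65],[0,-0.045,0,0,0.65],[0,-0.045,0,0,0.65],[0,-0.045,0,0,0.65],[0,-0.045,0,0,0.65],[0,-0.045,0,0,0.65]]'; python3 - <<'E'
from h import *
go(.43,.145,.3,np.pi/2)
E
```

```text
clock: 15.6
eef_pos: [0.4333, 0.0924, 0.3187]
tool_rot: [1.0, 0.0, 0.001, 0.0]
wrist_force: [0.8, 0.0, -2.5]
finger_gap: 0.525
grasp_force: 25.0
shift [-0.0033 -0.0526  0.0187] phi 0.0 yaw -1.571 t 15.6 j7 -1.91
```

```bash
python3 -m handwheel '[[0,-0.03,0,0,0.65],[0,-0.022,0,0,0.65],[0,0,0,-0.143,0.65],[0,0,0,-0.143,0.65],[0,0,0,-0.143,0.65],[0,0,0,-0.143,0.65],[0,0,0,-0.143,0.65],[0,0,0,-0.143,0.65],[0,0,0,-0.143,0.65],[0,0,0,-0.143,0.65],[0,0,0,-0.143,0.65],[0,0,0,-0.143,0.65],[0,0,0,-0.141,0.65],[0,0.03,0.025,0,0.65],[0,0.04,0.025,0,0.65],[0,0.04,0.025,0,0.65],[0,0.04,0.025,0,0.65],[0,0.04,0.025,0,0.65],[0,0.02,0.025,0,0.65],[0,0,0,0,0.65]]'; python3 - <<'E'
from h import *
go(.6485,.1447,.05,np.pi/2)
E
```

```text
clock: 17.6
eef_pos: [0.6434, 0.141, 0.1632]
tool_rot: [0.708, 0.707, -0.003, -0.001]
wrist_force: [-1.2, -0.7, -2.7]
finger_gap: 0.526
grasp_force: 25.0
shift [0.0041 0.0057 0.1132] phi 1.57 yaw -0.001 t 17.6 j7 -0.54
```

```bash
python3 -m handwheel '[[0.004,0.005,0.03,0,0.65],[0,0,0.035,0,0.65],[0,0,0.025,0,0.65],[0,0,0.015,0,0.65],[0,0,0.01,0,0.65],[0,0,0.005,0,0.65],[0,0,0,0,0.65],[0,0,0,0,0.65]]'; python3 - <<'E'
from h import *
go(.6485,.1447,.0295,np.pi/2)
E
```

```text
clock: 18.4
eef_pos: [0.6489, 0.1484, 0.0501]
tool_rot: [0.706, 0.708, 0.001, 0.001]
wrist_force: [0.7, -0.2, -1.4]
finger_gap: 0.529
grasp_force: 25.0
shift [-0.0037 -0.0005  0.0206] phi 1.573 yaw 0.002 t 18.4 j7 -0.6
```

```bash
python3 -m handwheel '[[-0.003,0,0.008,0,0.65],[0,0,0.005,0,0.65],[0,0,0.004,0,0.65],[0,0,0,0,0.65],[0,0,0,0,0.65],[0,0,0,0,0.65]]'; python3 - <<'E'
from h import *
go(.6485,.1447,.0295,np.pi/2)
E
```

```text
clock: 19.0
eef_pos: [0.6483, 0.1453, 0.032]
tool_rot: [0.706, 0.708, 0.0, 0.0]
wrist_force: [-0.0, 0.6, -2.6]
finger_gap: 0.526
grasp_force: 25.0
shift [-0.0006  0.0002  0.0025] phi 1.573 yaw 0.002 t 19.0 j7 -0.61
```

Next I set it down, release and retreat over the knob cap/weight area for a look.

```bash
python3 -m handwheel '[[0,0,0.0015,0,0.65],[0,0,0.001,0,0.65],[0,0,0,0,0.65],[0,0,0,0,0.45],[0,0,0,0,0.35],[0,0,0,0,0.25],[0,0,0,0,0.25],[0,0,-0.02,0,0.25],[0,0,-0.04,0,0.25],[0,0,-0.045,0,0.25],[0,0,-0.045,0,0.25],[0,-0.03,-0.035,0,0.25],[0,-0.045,-0.01,0,0.25],[0,-0.045,0,0,0.1],[0,-0.045,0,0,0],[0,-0.045,0,0,0],[0,0,0,0,0],[0,0,0,0,0]]'; python3 - <<'E'
from h import *
c=snap('wrist','w4')
im=c['image'][:,:,::-1]
cv2.imwrite('pics/cZ.png',cv2.resize(im[100:260,240:520],None,fx=2.85,fy=2.85,interpolation=cv2.INTER_CUBIC))
go(.41,.074,.22,0)
E
```

```text
clock: 20.8
eef_pos: [0.4381, 0.1447, 0.225]
tool_rot: [0.706, 0.708, 0.001, 0.001]
wrist_force: [0.2, 0.7, -0.5]
finger_gap: 0.996
grasp_force: 0.0
shift [-0.0708 -0.0294  0.0048] phi 1.573 yaw -1.569 t 20.85 j7 -0.64
```

View pics/cZ.png

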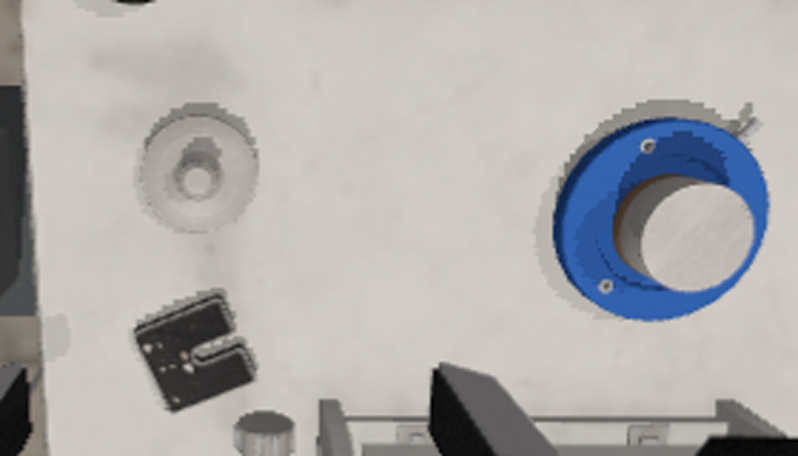

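The cap stands on the stone, its top centred at (697,236). The weight's corners are about (136,332), (222,290), (255,378) and (173,412), and the knob top is at (200,181).

```bash
python3 - <<'E'
from h import *
c=load('w4'); f=lambda x,y,z: atz(c,*cr(x,y,240,100,2.85),z)[:2]
print('cap',f(697,236,.043).round(4),'knob',f(200,181,.029).round(4),'foot',f(199,174,.015).round(4))
P=[f(x,y,.0085) for x,y in [(136,332),(222,290),(255,378),(173,412)]]
P=np.array(P);print(P.round(4),P.mean(0).round(4))
e=np.diff(np.vstack([P,P[:1]]),axis=0);print(np.hypot(*e.T).round(4),np.degrees(np.arctan2(e[:,1],e[:,0])).round(1))
for x,y in [(670,236),(725,236),(697,210),(697,262)]:
    u,v=cr(x,y,240,100,2.85); print(atd(c,round(u),round(v)).round(4))
for x,y in [(165,350),(200,385),(265,425)]:
    u,v=cr(x,y,240,100,2.85); print(atd(c,round(u),round(v)).round(4))
E
```

```text
cap [0.6478 0.1454] knob [0.4245 0.1676] foot [0.4236 0.1688]
[[0.3908 0.0875]
 [0.4344 0.1098]
 [0.4515 0.0626]
 [0.4089 0.0435]] [0.4214 0.0758]
[0.0491 0.0502 0.0467 0.0476] [  27.   -70.1 -155.8  112.3]
[0.6362 0.1459 0.0426]
[0.6598 0.1461 0.0436]
[0.645  0.1578 0.044 ]
[0.6489 0.1331 0.0439]
[0.406  0.079  0.0096]
[0.4234 0.0589 0.0101]
[0.453  0.0773 0.0962]
```

Cap centred at (0.6478,0.1454), level. The weight lies too close to the rod collar for a direct aligned grasp. I'll press lightly on its near half with closed fingertips and drag it towards the robot first.

```bash
python3 -m handwheel '[[0,0,0,0.143,1],[0,0,0,0.143,1],[0,0,0,0.143,1],[0,0,0,0.143,1],[0,0,0,0.143,1],[0,0,0,0.143,1],[0,0,0,0.143,1],[0,0,0,0.143,1],[0,0,0,0.143,1],[0,0,0,0.143,1],[0,0,0,0.141,1],[-0.018,0.035,0.02,0,1],[-0.018,0.035,0.03,0,1],[0,0,0.04,0,1],[0,0,0.04,0,1],[0,0,0.03,0,1],[0,0,0.02,0,1],[0,0,0,0,1],[0,0,0,0,1]]' 20; python3 - <<'E'
from h import *
go(.402,.0745,.0098,0)
E
```

```text
clock: 22.75
eef_pos: [0.4041, 0.0749, 0.0443]
tool_rot: [1.0, 0.001, 0.001, -0.0]
wrist_force: [-0.5, 0.6, 0.8]
finger_gap: 0.006
grasp_force: 0.0
shift [-0.0021  0.0004  0.0345] phi 0.001 yaw 0.001 t 22.75 j7 -2.01
```

```bash
python3 -m handwheel '[[-0.002,0,0.015,0,1],[0,0,0.012,0,1],[0,0,0.005,0,1],[0,0,0.003,0,1],[0,0,0.001,0,1],[0,0,0,0,1],[0,0,0,0,1]]'; python3 -m handwheel '[[0,0,0.0015,0,1],[0,0,0,0,1],[0,0,0,0,1]]'
```

```text
clock: 23.45
eef_pos: [0.4001, 0.0726, 0.018]
tool_rot: [1.0, 0.001, -0.002, 0.003]
wrist_force: [-0.4, -0.7, -0.4]
finger_gap: 0.005
grasp_force: 0.0
clock: 23.75
eef_pos: [0.3992, 0.0725, 0.0159]
tool_rot: [1.0, 0.001, -0.003, 0.003]
wrist_force: [-0.0, -0.4, 1.3]
finger_gap: 0.004
grasp_force: 0.0
```

```bash
python3 -m handwheel '[[0,0,0.003,0,1],[0,0,0.003,0,1],[0,0,0,0,1]]'; python3 - <<'E'
from h import *
print(ctrl.get_state()['joint_pos'].round(3)); go(.402,.0745,.0098,0)
E
```

```text
clock: 24.05
eef_pos: [0.3989, 0.0724, 0.0097]
tool_rot: [1.0, 0.001, -0.003, 0.003]
wrist_force: [0.4, 0.1, -0.3]
finger_gap: 0.006
grasp_force: 0.0
[-0.061  0.709 -0.277  2.312  0.898  0.235 -2.728]
shift [ 0.0031 -0.0021 -0.0002] phi 0.002 yaw 0.002 t 24.05 j7 -2.73
```

```bash
python3 -m handwheel '[[0.001,0,0.001,0,1],[0,0,0.001,0,1],[0,0,0,0,1],[0,0,0,0,1]]'; python3 -m handwheel '[[0,0,0.0015,0,1],[0,0,0.001,0,1],[0,0,0,0,1]]'
```

```text
clock: 24.45
eef_pos: [0.4001, 0.0724, 0.0079]
tool_rot: [1.0, 0.001, -0.003, 0.003]
wrist_force: [0.7, 0.2, -0.8]
finger_gap: 0.006
grasp_force: 0.0
clock: 24.75
eef_pos: [0.4002, 0.0725, 0.0069]
tool_rot: [1.0, 0.001, -0.002, 0.003]
wrist_force: [-3.4, -0.1, 25.5]
finger_gap: 0.005
grasp_force: 12.7
```

```bash
python3 -m handwheel '[[0,-0.004,0,0,1],[0,-0.005,0,0,1],[0,-0.005,0,0,1],[0,-0.005,0,0,1],[0,-0.004,0,0,1],[0,0,0,0,1]]'; python3 - <<'E'
from h import *
print(ctrl.get_state()['joint_pos'].round(2))
E
python3 -m handwheel '[[0,0,-0.02,0,1],[0,0,-0.04,0,1],[0,0,-0.045,0,1],[0,0,-0.045,0,0.5],[0,0,-0.045,0,0.0],[0,0,0,0,0]]'; python3 - <<'E'
from h import *
c=snap('top','t5')
im=c['image'][:,:,::-1]
cv2.imwrite('pics/cT5.png',cv2.resize(im[210:285,205:355],None,fx=5,fy=5,interpolation=cv2.INTER_CUBIC))
c=snap('wrist','w5')
go(.41,-.0364,.2,np.pi)
E
```

```text
clock: 25.35
eef_pos: [0.3995, 0.0858, 0.0068]
tool_rot: [1.0, -0.002, -0.004, 0.012]
wrist_force: [0.4, -16.0, 30.4]
finger_gap: 0.003
grasp_force: 15.2
[-0.1   0.72 -0.29  2.3   0.93  0.26 -2.81]
clock: 25.95
eef_pos: [0.4045, 0.0978, 0.2047]
tool_rot: [1.0, 0.001, 0.002, 0.002]
wrist_force: [0.1, 0.0, -0.6]
finger_gap: 0.222
grasp_force: 0.0
shift [0.0081 0.1323 0.0017] phi 0.001 yaw 0.001 t 26.05 j7 -2.35
```

View pics/w5.png

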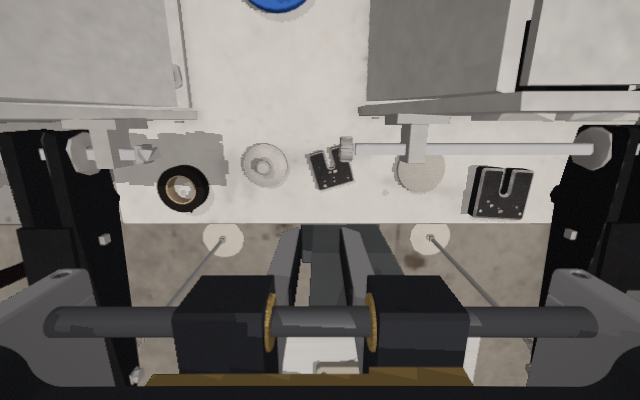

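The press-drag works: the weight moved to about (331,172) in this view. The knob cap is at (264,165) and the grey stone at (420,170). I'll turn to φ=π for the grey stone, since j7 is near its limit.

```bash
python3 -m handwheel '[[0,0,-0.005,-0.1496,0],[0,0,-0.005,-0.1496,0],[0,0,0,-0.1496,0],[0,0,0,-0.1496,0],[0,0,0,-0.1496,0],[0,0,0,-0.1496,0],[0,0,0,-0.1496,0],[0,0,0,-0.1496,0],[0,0,0,-0.1496,0],[0,0,0,-0.1496,0],[0,0,0,-0.1496,0],[0,0,0,-0.1496,0],[0,0,0,-0.1496,0],[0,0,0,-0.1496,0],[0,0,0,-0.1496,0],[0,0,0,-0.1496,0],[0,0,0,-0.1496,0],[0,0,0,-0.1496,0],[0,0,0,-0.1496,0],[0,0,0,-0.1496,0]]'; python3 -m handwheel '[[0,0,0,-0.149,0],[0,-0.03,0,0,0.1],[0,-0.04,0,0,0.1],[0,-0.04,0,0,0.1],[0,-0.024,0,0,0.1],[0,0,0,0,0.1]]'; python3 - <<'E'
from h import *
go(.410,-.0364,.15,np.pi)
print(ctrl.get_state()['joint_pos'].round(2))
c=load('w5')
for n,u,v,z in [('knob',263,166,.029),('lw',499,193,.02)]: print(n,atz(c,u,v,z)[:2].round(4))
im=c['image'][:,:,::-1]
# grey stone segmentation by depth: pixels with height 5-11mm near expected
pts=[(atd(c,u,v)) for v in range(140,200) for u in range(390,450)]
pts=np.array([p for p in pts if .004<p[2]<.012]); print(len(pts),pts.min(0).round(4),pts.max(0).round(4))
pts=[(atd(c,u,v)) for v in range(140,200) for u in range(300,360)]
pts=np.array([p for p in pts if .007<p[2]<.013]).astype(np.float32); print(len(pts),cv2.minAreaRect(pts[:,:2]))
E
```

```text
clock: 28.05
eef_pos: [0.4001, 0.0961, 0.2086]
tool_rot: [0.07, 0.998, -0.004, -0.005]
wrist_force: [0.6, 0.0, 0.4]
finger_gap: 1.004
grasp_force: 0.0
clock: 28.65
eef_pos: [0.3999, -0.0408, 0.209]
tool_rot: [0.002, 1.0, -0.003, -0.006]
wrist_force: [-0.8, 0.8, -0.3]
finger_gap: 0.897
grasp_force: 0.0
shift [-0.0108  0.0048  0.0589] phi 3.138 yaw -0.004 t 28.65 j7 0.87
[ 0.89  0.52 -1.23  2.13  0.62  0.94  0.87]
knob [0.4254 0.166 ]
lw [ 0.3886 -0.1361]
1283 [ 0.388  -0.0667  0.0041] [ 0.4366 -0.0054  0.0107]Traceback (most recent call last):
  File "<stdin>", line 11, in <module>
cv2.error: OpenCV(4.12.0) /io/opencv/modules/imgproc/src/convhull.cpp:143: error: (-215:Assertion failed) total >= 0 && (depth == CV_32F || depth == CV_32S) in function 'convexHull'
```

```bash
python3 -m handwheel '[[-0.006,0.004,0.03,-0.003,0.1],[0,0,0.04,0,0.1],[0,0,0.04,0,0.1],[0,0,0.035,0,0.1],[0,0,0.03,0,0.1],[0,0,0.012,0,0.1],[0,0,0,0,0.1],[0,0,0,0,0.1],[0,0,0,0,0.1]]'; python3 - <<'E'
from h import *
go(.406,-.0363,.0045,np.pi)
print(ctrl.get_state()['joint_pos'].round(2))
E
```

```text
clock: 29.55
eef_pos: [0.4066, -0.0338, 0.0245]
tool_rot: [-0.003, 1.0, -0.003, -0.003]
wrist_force: [0.3, -0.3, -0.3]
finger_gap: 0.898
grasp_force: 0.0
shift [ 0.0005 -0.0024  0.02  ] phi -3.136 yaw 0.005 t 29.55 j7 0.36
[ 0.54  0.79 -0.8   2.29  1.2   0.58  0.36]
```

```bash
python3 -m handwheel '[[0.0005,-0.002,0.008,0.005,0.1],[0,0,0.006,0,0.1],[0,0,0.003,0,0.1],[0,0,0,0,0.1],[0,0,0,0,0.1]]'; python3 - <<'E'
from h import *
go(.406,-.0363,.0045,np.pi)
E
```

```text
clock: 30.05
eef_pos: [0.4059, -0.0365, 0.0072]
tool_rot: [0.0, 1.0, -0.003, -0.003]
wrist_force: [0.4, 0.1, 0.6]
finger_gap: 0.9
grasp_force: 0.0
shift [-0.0001  0.0002  0.0027] phi 3.141 yaw -0.0 t 30.05 j7 0.29
```

```bash
python3 -m handwheel '[[0,0,0.0015,0,0.1],[0,0,0.0015,0,0.1],[0,0,0,0,0.1],[0,0,0,0,0.3],[0,0,0,0,0.5],[0,0,0,0,0.5],[0,0,0,0,0.5],[0,0,0,0,0.5]]' 8; python3 -m handwheel '[[0,0,-0.002,0,0.5],[0,0,-0.005,0,0.5],[0,0,-0.01,0,0.5],[0,0,-0.02,0,0.5],[0,0,-0.03,0,0.5],[0,0,-0.04,0,0.5],[0,0,-0.04,0,0.5],[0,0,-0.04,0,0.5],[0,0,0,0,0.5]]' 12;  python3 - <<'E'
from h import *
c=snap('wrist','w6'); im=c['image'][:,:,::-1]
cv2.imwrite('pics/c6.png',im[100:400,150:500])
s=snap('top','t6')
cv2.imwrite('pics/ct6.png',cv2.resize(s['image'][200:300,205:365,::-1],None,fx=5,fy=5,interpolation=cv2.INTER_CUBIC))
E
```

```text
clock: 30.85
eef_pos: [0.4058, -0.0366, 0.004]
tool_rot: [0.0, 1.0, -0.003, -0.003]
wrist_force: [-0.1, 0.1, -0.5]
finger_gap: 0.637
grasp_force: 7.9
clock: 31.75
eef_pos: [0.4095, -0.0347, 0.195]
tool_rot: [0.0, 1.0, -0.003, 0.001]
wrist_force: [0.3, 0.6, -0.8]
finger_gap: 0.631
grasp_force: 11.8
```

View pics/ct6.png

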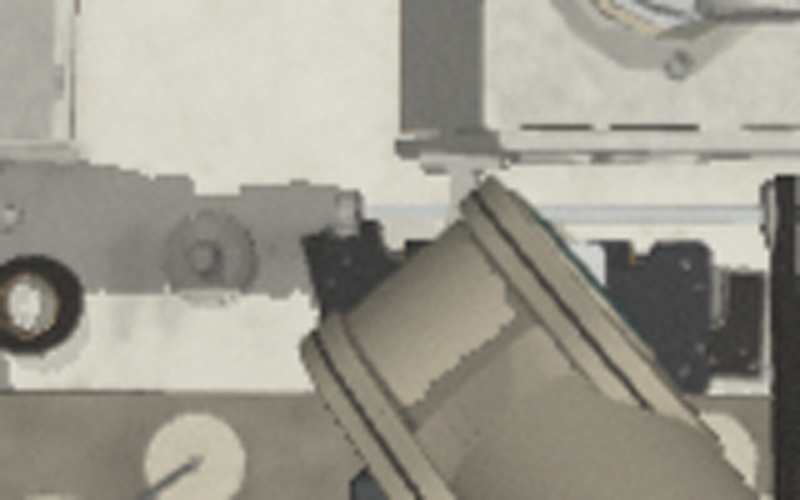

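The arm hides the stone in this view, but finger gap and force show it is held about 1 cm off the pads' centre. I'll set it on the free bench at the brown stone's old spot and regrip it centred.

```bash
python3 -m handwheel '[[0,0.03,-0.01,0,0.5],[0,0.04,-0.01,0,0.5],[0,0.045,0,0,0.5],[0,0.04,0,0,0.5],[0,0.025,0,0,0.5],[0,0,0,0.143,0.5],[0,0,0,0.143,0.5],[0,0,0,0.143,0.5],[0,0,0,0.143,0.5],[0,0,0,0.143,0.5],[0,0,0,0.143,0.5],[0,0,0,0.143,0.5],[0,0,0,0.143,0.5],[0,0,0,0.143,0.5],[0,0,0,0.143,0.5],[0,0,0,0.141,0.5],[0,0.03,0,0,0.5],[0,0.04,0,0,0.5],[0,0.03,0,0,0.5],[0,0,0,0,0.5]]'; python3 - <<'E'
from h import *
go(.512,.151,.05,np.pi/2)
c=snap('wrist','w7')
s=ctrl.get_state(); print(s['finger_gap'],s['grasp_force'],s['joint_pos'].round(2))
# points near tcp height in front of fingers
v,u=np.mgrid[150:400:2,150:500:2]
P=np.array([atd(c,a,b) for a,b in zip(u.ravel(),v.ravel())])
m=(np.abs(P[:,2]-s['eef_pos'][2])<.02)&(np.abs(P[:,1]-s['eef_pos'][1])<.06)
Q=P[m]; print(len(Q))
if len(Q):
    print((Q.min(0)-s['eef_pos']).round(4),(Q.max(0)-s['eef_pos']).round(4))
    F=Q[np.abs(Q[:,0]-s['eef_pos'][0])<.022]
    if len(F)>10:
        A=np.c_[F[:,:2]-s['eef_pos'][:2],np.ones(len(F))]; print(len(F),np.linalg.lstsq(A,F[:,2]-s['eef_pos'][2],rcond=None)[0].round(3))
E
```

```text
clock: 33.85
eef_pos: [0.5098, 0.1437, 0.2071]
tool_rot: [0.708, 0.706, -0.005, -0.001]
wrist_force: [-1.4, -0.0, -1.0]
finger_gap: 0.626
grasp_force: 11.8
shift [0.0082 0.0034 0.1571] phi 1.567 yaw -0.003 t 33.85 j7 -0.71
0.6281900038681513 11.833691596984863 [ 0.09  0.52 -0.62  1.83  0.37  0.92 -0.71]
1691
[-0.0385 -0.044  -0.0025] [0.0438 0.0182 0.0199]
1265 [0.001 0.03  0.004]
```

```bash
python3 -m handwheel '[[0.008,0.003,0.03,0,0.5],[0,0,0.04,0,0.5],[0,0,0.04,0,0.5],[0,0,0.04,0,0.5],[0,0,0.025,0,0.5],[0,0,0.01,0,0.5],[0,0,0,0,0.5],[0,0,0,0,0.5]]'; python3 - <<'E'
from h import *
go(.512,.151,.0045,np.pi/2)
E
```

```text
clock: 34.7
eef_pos: [0.5089, 0.152, 0.025]
tool_rot: [0.707, 0.707, -0.004, -0.0]
wrist_force: [-0.3, -0.3, -0.3]
finger_gap: 0.632
grasp_force: 11.8
shift [-0.0009  0.0032  0.0205] phi 1.571 yaw 0.0 t 34.7 j7 -0.93
```

Set down, open a little, shift −13 mm along tool x, regrip.

```bash
python3 -m handwheel '[[0,0.002,0.008,0,0.5],[0,0,0.006,0,0.5],[0,0,0.004,0,0.5],[0,0,0.0025,0,0.5],[0,0,0,0,0.5],[0,0,0,0,0.35],[0,0,0,0,0.22],[0,0,0,0,0.22],[0,0,0,0,0.22],[-0.007,0,0,0,0.22],[-0.006,0,0,0,0.22],[0,0,0,0,0.22],[0,0,0,0,0.22]]'; python3 - <<'E'
from h import *
go(.512,.138,.004,np.pi/2)
E
```

```text
clock: 36.0
eef_pos: [0.5109, 0.1379, 0.0038]
tool_rot: [0.708, 0.707, -0.004, -0.0]
wrist_force: [0.3, -0.4, 0.1]
finger_gap: 0.782
grasp_force: 0.0
shift [ 0.0001  0.0011 -0.0002] phi 1.569 yaw -0.001 t 36.0 j7 -0.93
```

```bash
python3 -m handwheel '[[0,0,0,0,0.4],[0,0,0,0,0.5],[0,0,0,0,0.5],[0,0,0,0,0.5],[0,0,0,0,0.5],[0,0,-0.01,0,0.5],[0,0,-0.02,0,0.5],[0,0,-0.04,0,0.5],[0,0,-0.045,0,0.5],[0,0,-0.045,0,0.5],[0,-0.02,-0.045,0,0.5],[0,-0.03,-0.035,0,0.5],[0,-0.03,-0.035,0,0.5],[0,0,-0.03,0,0.5],[0,0,0,0,0.5]]' 15; python3 - <<'E'
from h import *
go(.42,-.3375,.3,.877)
c=snap('wrist','w8')
s=ctrl.get_state(); print(s['finger_gap'],s['grasp_force'],s['joint_pos'].round(2))
v,u=np.mgrid[150:400:2,150:500:2]
P=np.array([atd(c,a,b) for a,b in zip(u.ravel(),v.ravel())])
Q=P[(np.abs(P[:,2]-s['eef_pos'][2])<.02)&(np.abs(P[:,1]-s['eef_pos'][1])<.06)]
print((Q.min(0)-s['eef_pos']).round(4),(Q.max(0)-s['eef_pos']).round(4))
E
```

```text
clock: 37.5
eef_pos: [0.4339, 0.1414, 0.3135]
tool_rot: [0.707, 0.707, -0.001, 0.002]
wrist_force: [1.1, -0.5, -1.3]
finger_gap: 0.652
grasp_force: 15.0
shift [-0.4788 -0.014   0.0157] phi 1.571 yaw 0.694 t 37.5 j7 -0.63
0.6531404071956383 14.997992813587189 [ 0.19  0.29 -0.73  1.86  0.22  1.08 -0.63]
[-0.0415 -0.0304 -0.0011] [0.0427 0.0318 0.0199]
```

```bash
python3 -m handwheel '[[-0.03,0,0,0,0.5],[-0.045,0,0,0,0.5],[-0.045,0,0,0,0.5],[-0.045,0,0,0,0.5],[-0.045,0,0,0,0.5],[-0.045,0,0,0,0.5],[-0.045,0,0,0,0.5],[-0.045,0,0,0,0.5],[-0.045,0,0,0,0.5],[-0.045,0,0,0,0.5],[-0.045,-0.012,0,0,0.5],[0,-0.012,0.02,0.139,0.5],[0,0,0.02,0.139,0.5],[0,0,0.02,0.139,0.5],[0,0,0.02,0.139,0.5],[0,0,0.02,0.138,0.5],[0,0,0,0,0.5]]'; python3 - <<'E'
from h import *
go(.41,-.338,.05,.877)
print(ctrl.get_state()['joint_pos'].round(2))
E
```

```text
clock: 39.25
eef_pos: [0.4051, -0.3388, 0.2085]
tool_rot: [0.906, 0.424, -0.006, -0.002]
wrist_force: [-0.3, 0.8, -0.6]
finger_gap: 0.651
grasp_force: 15.0
shift [0.0052 0.0048 0.1584] phi 0.876 yaw -0.001 t 39.25 j7 -0.26
[ 0.86  0.47 -0.33  1.84  0.2   0.88 -0.26]
```

```bash
python3 -m handwheel '[[0.005,0.004,0.03,0,0.5],[0,0,0.04,0,0.5],[0,0,0.04,0,0.5],[0,0,0.03,0,0.5],[0,0,0.015,0,0.5],[0,0,0.01,0,0.5],[0,0,0,0,0.5],[0,0,0,0,0.5]]'; python3 - <<'E'
from h import *
go(.41,-.338,.0155,.877)
E
```

```text
clock: 40.05
eef_pos: [0.4136, -0.3403, 0.0478]
tool_rot: [0.905, 0.425, -0.004, 0.002]
wrist_force: [0.7, -0.2, -1.6]
finger_gap: 0.651
grasp_force: 15.0
shift [-0.0002 -0.0042  0.0323] phi 0.877 yaw 0.0 t 40.05 j7 -0.37
```

```bash
python3 -m handwheel '[[0,-0.003,0.012,0,0.5],[0,0,0.008,0,0.5],[0,0,0.006,0,0.5],[0,0,0.003,0,0.5],[0,0,0,0,0.5],[0,0,0,0,0.5]]'; python3 - <<'E'
from h import *
go(.41,-.338,.0155,.877)
E
```

```text
clock: 40.65
eef_pos: [0.4108, -0.3384, 0.0184]
tool_rot: [0.906, 0.424, -0.004, 0.001]
wrist_force: [0.3, -0.4, -1.6]
finger_gap: 0.654
grasp_force: 15.0
shift [-0.0002 -0.0009  0.0029] phi 0.876 yaw -0.001 t 40.65 j7 -0.4
```

```bash
python3 -m handwheel '[[0,-0.001,0.002,0,0.5],[0,0,0.001,0,0.5],[0,0,0,0,0.5],[0,0,0,0,0.35],[0,0,0,0,0.25],[0,0,0,0,0.15],[0,0,0,0,0.15],[0,0,-0.02,0,0.15],[0,0,-0.04,0,0.15],[0,0,-0.045,0,0.15],[0,0,-0.045,0,0.15],[0,0,-0.045,0,0.15],[0,0,0,0,0.15],[0,0,0,0,0.15]]'; cat >> h.py <<'E'
def blob(c,ctr,rad,z0,z1,min_v=0,max_v=250):
    v,u=np.mgrid[min_v:max_v,0:640]; K=np.array([[c['fx'],0,c['cx']],[0,c['fy'],c['cy']],[0,0,1.]])
    uv=np.stack([u.ravel(),v.ravel()],1).astype(float)
    p=cv2.undistortPoints(uv[:,None],K,np.array([c['k1'],0,0,0.]))[:,0]
    d=c['range_z'][v.ravel(),u.ravel()].astype(float)
    P=(np.c_[p,np.ones(len(p))]*d[:,None]-c['t'])@np.array(c['R'])
    m=(d>0)&(np.hypot(P[:,0]-ctr[0],P[:,1]-ctr[1])<rad)&(P[:,2]>z0)&(P[:,2]<z1)
    return P[m],uv[m].astype(int)
def fit(P):
    (x,y),r=cv2.minEnclosingCircle(P[:,:2].astype(np.float32))
    A=np.c_[P[:,:2]-P[:,:2].mean(0),np.ones(len(P))]; s=np.linalg.lstsq(A,P[:,2],rcond=None)[0]
    return dict(n=len(P),circ=np.round([x,y,r],4),mean=P.mean(0).round(4),plane=s.round(4))
E
python3 - <<'E'
from h import *
c=snap('wrist','w9')
P,uv=blob(c,(.41,-.338),.055,.0165,.025); print('stone',fit(P))
P,uv=blob(c,(.41,-.338),.055,.009,.025); print('base',fit(P))
col=c['image'][uv[:,1],uv[:,0]].astype(int); g=(abs(col[:,0]-col[:,2])<40); print('grey',fit(P[g&(np.hypot(*(P[:,:2]-[.41,-.338]).T)<.045)]),'brassy',fit(P[~g]))
go(.41,-.338,.2,np.pi/2)
E
```

```text
clock: 42.05
eef_pos: [0.4112, -0.3369, 0.2111]
tool_rot: [0.906, 0.424, -0.004, 0.002]
wrist_force: [-0.6, -0.3, 0.5]
finger_gap: 0.848
grasp_force: 0.0
stone {'n': 1708, 'circ': array([ 0.4122, -0.3274,  0.042 ]), 'mean': array([ 0.4099, -0.3376,  0.0194]), 'plane': array([ 0.0005, -0.0026,  0.0194])}
base {'n': 4291, 'circ': array([ 0.4116, -0.3363,  0.0514]), 'mean': array([ 0.4116, -0.3358,  0.0159]), 'plane': array([-0.0093, -0.0105,  0.0159])}
grey {'n': 1759, 'circ': array([ 0.4098, -0.3379,  0.0449]), 'mean': array([ 0.4096, -0.337 ,  0.0191]), 'plane': array([ 0.0032, -0.0112,  0.0191])} brassy {'n': 2499, 'circ': array([ 0.4102, -0.3374,  0.0499]), 'mean': array([ 0.4127, -0.335 ,  0.0136]), 'plane': array([-0.0025, -0.0049,  0.0136])}
shift [-0.0014  0.0008  0.0098] phi 0.876 yaw -0.695 t 42.1 j7 -0.27
```

Grey stone seated level at (0.410,-0.338). Now the knob cap.

```bash
python3 -m handwheel '[[0,0,-0.025,-0.139,0.15],[0,0,-0.025,-0.139,0.15],[0,0,-0.025,-0.139,0.15],[0,0,-0.025,-0.139,0.15],[0,0,-0.01,-0.139,0.15],[0.04,0.01,0,0,0.15],[0.045,0,0,0,0.15],[0.045,0,0,0,0.15],[0.045,0,0,0,0.15],[0.045,0,0,0,0.15],[0.045,0,0,0,0.3],[0.045,0,0,0,0.4],[0.045,0,0,0,0.4],[0.045,0,0,0,0.4],[0.045,0,0.01,0,0.4],[0.04,0,0.04,0,0.4],[0.02,0,0.04,0,0.4],[0,0,0.02,0,0.4],[0,0,0,0,0.4],[0,0,0,0,0.4]]'; python3 - <<'E'
from h import *
c=snap('wrist','w10')
P,_=blob(c,(.425,.1675),.035,.012,.018); print('foot',fit(P))
P,_=blob(c,(.425,.1675),.025,.026,.033); print('knob',fit(P))
P,_=blob(c,(.42,.09),.05,.006,.013); print('sw',fit(P),cv2.minAreaRect(P[:,:2].astype(np.float32)))
go(.425,.1675,.016,np.pi/2)
E
```

```text
clock: 44.1
eef_pos: [0.4202, 0.1635, 0.2111]
tool_rot: [0.707, 0.707, -0.005, -0.001]
wrist_force: [-0.5, -0.7, -0.3]
finger_gap: 0.6
grasp_force: 0.0
foot {'n': 591, 'circ': array([0.4236, 0.1682, 0.0241]), 'mean': array([0.4233, 0.1688, 0.0134]), 'plane': array([0.0007, 0.0117, 0.0134])}
knob {'n': 146, 'circ': array([0.4234, 0.1679, 0.009 ]), 'mean': array([0.4233, 0.1683, 0.0286]), 'plane': array([0.0197, 0.0011, 0.0286])}
sw {'n': 998, 'circ': array([0.4201, 0.0823, 0.0337]), 'mean': array([0.4194, 0.0834, 0.0088]), 'plane': array([-0.0047, -0.007 ,  0.0088])} ((0.4200465977191925, 0.08150115609169006), (0.04996529966592789, 0.0502854622900486), 16.3179874420166)
shift [0.0051 0.0053 0.1959] phi 1.57 yaw -0.0 t 44.15 j7 -0.83
```

```bash
python3 -m handwheel '[[0.005,0.003,0.03,0,0.4],[0,0,0.04,0,0.4],[0,0,0.04,0,0.4],[0,0,0.035,0,0.4],[0,0,0.02,0,0.4],[0,0,0.01,0,0.4],[0,0,0,0,0.4],[0,0,0,0,0.4]]'; python3 - <<'E'
from h import *
go(.4235,.168,.0165,np.pi/2)
E
```

```text
clock: 44.95
eef_pos: [0.4239, 0.1681, 0.0379]
tool_rot: [0.707, 0.707, -0.003, 0.0]
wrist_force: [-0.0, 1.2, -0.0]
finger_gap: 0.599
grasp_force: 0.0
shift [-0.     -0.0003  0.0214] phi 1.571 yaw -0.0 t 44.95 j7 -1.15
```

```bash
python3 -m handwheel '[[0,0,0.01,0,0.4],[0,0,0.007,0,0.4],[0,0,0.004,0,0.4],[0,0,0,0,0.6],[0,0,0,0,0.85],[0,0,0,0,0.85],[0,0,0,0,0.85],[0,0,0,0,0.85],[0,0,0,0,0.85]]' 30; python3 -m handwheel '[[0,0,-0.01,0,0.85],[0,0,-0.02,0,0.85],[0,0,-0.04,0,0.85],[0,0,-0.045,0,0.85],[0,0,-0.045,0,0.85],[0,0,-0.045,0,0.85],[0,0,-0.045,0,0.85],[0,0,-0.045,0,0.85],[0,0,0,0,0.85]]'; python3 - <<'E'
from h import *
go(.43,-.338,.3,.877)
c=snap('wrist','w11'); s=ctrl.get_state(); p=s['eef_pos']
P,_=blob(c,p[:2],.045,p[2]-.012,p[2]+.004,0,400); print(p,fit(P) if len(P)>10 else len(P), P.min(0)-p,P.max(0)-p)
E
```

```text
clock: 45.85
eef_pos: [0.4229, 0.1678, 0.0159]
tool_rot: [0.707, 0.707, -0.004, -0.0]
wrist_force: [0.3, 0.8, -1.9]
finger_gap: 0.203
grasp_force: 29.0
clock: 46.75
eef_pos: [0.4265, 0.1715, 0.3161]
tool_rot: [0.707, 0.707, 0.0, 0.002]
wrist_force: [-0.1, 0.3, -3.9]
finger_gap: 0.205
grasp_force: 28.6
shift [-0.5095  0.0032  0.0174] phi 1.571 yaw 0.694 t 46.75 j7 -0.73
[0.42501092 0.16989725 0.3130346 ] {'n': 2652, 'circ': array([0.4265, 0.1716, 0.0286]), 'mean': array([0.4263, 0.1812, 0.3118]), 'plane': array([ 0.0152, -0.0149,  0.3118])} [-0.02650034 -0.02653049 -0.00964262] [0.02879955 0.0301908  0.00398647]
```

```bash
python3 -m handwheel '[[-0.03,0,0,0,0.85],[-0.045,0,0,0,0.85],[-0.045,0,0,0,0.85],[-0.045,0,0,0,0.85],[-0.045,0,0,0,0.85],[-0.045,0,0,0,0.85],[-0.045,0,0,0,0.85],[-0.045,0,0,0,0.85],[-0.045,0,0,0,0.85],[-0.045,0,0,0,0.85],[-0.045,-0.01,0,0,0.85],[-0.03,-0.006,0.02,0,0.85],[0,0,0.02,0.139,0.85],[0,0,0.02,0.139,0.85],[0,0,0.02,0.139,0.85],[0,0,0.02,0.139,0.85],[0,0,0.02,0.138,0.85],[0,0,0,0,0.85]]'; python3 - <<'E'
from h import *
go(.41,-.3378,.05,.877)
E
```

```text
clock: 48.6
eef_pos: [0.4041, -0.3386, 0.1895]
tool_rot: [0.905, 0.425, -0.007, -0.003]
wrist_force: [0.1, 0.5, -3.9]
finger_gap: 0.201
grasp_force: 28.6
shift [0.0058 0.0057 0.1394] phi 0.878 yaw 0.001 t 48.6 j7 -0.3
```

```bash
python3 -m handwheel '[[0.004,0.004,0.03,0,0.85],[0,0,0.04,0,0.85],[0,0,0.03,0,0.85],[0,0,0.02,0,0.85],[0,0,0.01,0,0.85],[0,0,0,0,0.85],[0,0,0,0,0.85]]'; python3 - <<'E'
from h import *
go(.41,-.3378,.035,.877)
E
```

```text
clock: 49.3
eef_pos: [0.4132, -0.3417, 0.0645]
tool_rot: [0.905, 0.425, -0.004, 0.002]
wrist_force: [0.5, 0.0, -3.4]
finger_gap: 0.205
grasp_force: 28.6
shift [ 0.0012 -0.005   0.0295] phi 0.878 yaw 0.001 t 49.3 j7 -0.41
```

```bash
python3 -m handwheel '[[0.001,-0.004,0.01,0,0.85],[0,0,0.008,0,0.85],[0,0,0.005,0,0.85],[0,0,0.003,0,0.85],[0,0,0,0,0.85],[0,0,0,0,0.85]]'; python3 - <<'E'
from h import *
go(.41,-.3378,.035,.877)
E
```

```text
clock: 49.9
eef_pos: [0.4103, -0.3384, 0.0379]
tool_rot: [0.905, 0.425, -0.004, 0.001]
wrist_force: [-0.2, 0.1, -3.5]
finger_gap: 0.204
grasp_force: 28.6
shift [ 0.0003 -0.0006  0.0029] phi 0.877 yaw 0.0 t 49.9 j7 -0.43
```

```bash
python3 -m handwheel '[[0,0,0.0015,0,0.85],[0,0,0.001,0,0.85],[0,0,0.0005,0,0.85],[0,0,0,0,0.75],[0,0,0,0,0.6],[0,0,0,0,0.5],[0,0,0,0,0.5],[0,0,-0.02,0,0.5],[0,0,-0.04,0,0.5],[0,0,-0.045,0,0.5],[0,0,-0.045,0,0.5],[0,0,-0.045,0,0.5],[0,0,0,0,0.5],[0,0,0,0,0.5]]'; python3 - <<'E'
from h import *
c=snap('wrist','w12')
P,_=blob(c,(.41,-.338),.05,.030,.038); print('foot',fit(P))
P,_=blob(c,(.41,-.338),.05,.044,.052); print('knob',fit(P))
go(.43,.09,.3,np.pi/2)
E
```

```text
clock: 51.3
eef_pos: [0.4115, -0.3376, 0.2307]
tool_rot: [0.905, 0.425, -0.004, 0.002]
wrist_force: [-0.8, -0.4, 0.2]
finger_gap: 0.498
grasp_force: 0.0
foot {'n': 822, 'circ': array([ 0.4106, -0.3384,  0.0272]), 'mean': array([ 0.4113, -0.3377,  0.0318]), 'plane': array([0.0037, 0.0073, 0.0318])}
knob {'n': 146, 'circ': array([ 0.4103, -0.3383,  0.0089]), 'mean': array([ 0.4106, -0.3381,  0.0476]), 'plane': array([-0.0018, -0.0313,  0.0476])}
shift [ 0.3401 -0.2584 -0.0732] phi 0.877 yaw -0.694 t 51.35 j7 -0.29
```

Knob cap sits centred and level. The weight is now at (0.420,0.0815), turned 16°. I'll squeeze it with the fingers along y at x≈0.40, which aligns it and keeps clear of the collar. Then I'll slide it +y, free of the rod, before regripping.

```bash
python3 -m handwheel '[[0,0,-0.03,-0.1415,0.3],[0,0,-0.03,-0.1415,0],[0,0,-0.02,-0.1415,0],[0,0,0,-0.1415,0],[0,0,0,-0.1415,0],[0,0,0,-0.1415,0],[0,0,0,-0.1415,0],[0,0,0,-0.1415,0],[0,0,0,-0.1415,0],[0,0,0,-0.1415,0],[0,0,0,-0.1415,0],[0,0,0,-0.1415,0],[0,0,0,-0.1415,0],[0,0,0,-0.1415,0],[0,0,0,-0.1415,0],[0,0,0,-0.1415,0]]'; python3 -m handwheel '[[-0.01,0.03,0,0,0],[0,0.045,0,0,0],[0,0.045,0,0,0],[0,0.045,0,0,0],[0,0.045,0,0,0],[0,0.045,0,0,0],[0,0.045,0,0,0],[0,0.045,0,0,0],[0,0.045,0,0,0],[0,0.025,0,0,0],[0,0,0,0,0],[0,0,0,0,0]]'; python3 - <<'E'
from h import *
go(.4005,.0776,.03,np.pi)
print(ctrl.get_state()['joint_pos'].round(2))
c=snap('top','t13')
P,_=blob(c,(.42,.09),.05,.004,.014,0,400); print(len(P)); 
if len(P)>20: print(fit(P))
E
```

```text
clock: 52.95
eef_pos: [0.4109, -0.3363, 0.3077]
tool_rot: [-0.003, 1.0, -0.001, -0.005]
wrist_force: [-0.8, -0.3, -0.5]
finger_gap: 1.0
grasp_force: 0.0
clock: 54.15
eef_pos: [0.4212, 0.0777, 0.3061]
tool_rot: [-0.001, 1.0, -0.003, -0.005]
wrist_force: [-0.7, -0.7, -0.0]
finger_gap: 1.001
grasp_force: 0.0
shift [0.0181 0.0016 0.2763] phi -3.141 yaw 0.001 t 54.15 j7 0.92
[ 0.58  0.33 -1.09  1.92  0.33  1.1   0.92]
5
```

```bash
python3 -m handwheel '[[0.01,0.0,0.03,0,0],[0.009,0,0.045,0,0],[0,0,0.045,0,0],[0,0,0.045,0,0],[0,0,0.045,0,0],[0,0,0.035,0,0],[0,0,0.02,0,0],[0,0,0.01,0,0],[0,0,0,0,0],[0,0,0,0,0],[0,0,0,0,0]]'; python3 - <<'E'
from h import *
go(.4005,.0776,.0045,np.pi)
print(ctrl.get_state()['joint_pos'].round(2))
E
```

```text
clock: 55.3
eef_pos: [0.4017, 0.0761, 0.033]
tool_rot: [0.001, 1.0, -0.003, -0.003]
wrist_force: [0.1, 0.5, 0.1]
finger_gap: 0.999
grasp_force: 0.0
shift [0.0011 0.0017 0.0284] phi 3.14 yaw -0.002 t 55.3 j7 0.27
[ 0.13  0.7  -0.57  2.29  1.01  0.43  0.27]
```

```bash
python3 -m handwheel '[[0.001,0.001,0.01,0,0],[0,0,0.008,0,0],[0,0,0.006,0,0],[0,0,0.004,0,0],[0,0,0,0,0],[0,0,0,0,0],[0,0,0,0,0]]';  python3 - <<'E'
from h import *
go(.4005,.0776,.0045,np.pi)
E
```

```text
clock: 56.0
eef_pos: [0.4002, 0.0775, 0.0047]
tool_rot: [0.0, 1.0, -0.003, -0.003]
wrist_force: [-0.1, 0.1, -0.4]
finger_gap: 0.997
grasp_force: 0.0
shift [-0.0003  0.0001  0.0002] phi 3.141 yaw -0.001 t 56.0 j7 0.15
```

```bash
python3 -m handwheel '[[0,0,0,0,0.2],[0,0,0,0,0.3],[0,0,0,0,0.4],[0,0,0,0,0.45],[0,0,0,0,0.5],[0,0,0,0,0.55],[0,0,0,0,0.6],[0,0,0,0,0.6],[0,0,0,0,0.6],[0,0,0,0,0.6]]' 12
```

```text
clock: 57.0
eef_pos: [0.4001, 0.0775, 0.0045]
tool_rot: [0.0, 1.0, -0.003, -0.003]
wrist_force: [0.5, 0.4, -0.5]
finger_gap: 0.542
grasp_force: 11.7
```

```bash
python3 -m handwheel '[[0,0.004,0,0,0.6],[0,0.008,0,0,0.6],[0,0.01,0,0,0.6],[0,0.01,0,0,0.6],[0,0.01,0,0,0.6],[0,0.01,0,0,0.6],[0,0.01,0,0,0.6],[0,0.006,0,0,0.6],[0,0,0,0,0.6]]'; python3 -m handwheel '[[0,0,0,0,0.5],[0,0,0,0,0.4],[0,0,0,0,0.3],[0,0,-0.02,0,0.2],[0,0,-0.04,0,0.2],[0,0,-0.045,0,0.2],[0,0,-0.045,0,0.2],[0,0,-0.045,0,0.2],[0,0,0,0,0.2]]'; python3 - <<'E'
from h import *
print(ctrl.get_state()['joint_pos'].round(2))
c=snap('wrist','w14')
P,_=blob(c,(.42,.14),.08,.006,.013,0,400); print(fit(P),cv2.minAreaRect(P[:,:2].astype(np.float32)))
go(.43,.15,.2,np.pi/2)
E
```

```text
clock: 57.9
eef_pos: [0.4001, 0.1473, 0.0043]
tool_rot: [-0.001, 1.0, -0.002, -0.003]
wrist_force: [-0.3, -2.1, 5.4]
finger_gap: 0.543
grasp_force: 11.8
clock: 58.8
eef_pos: [0.4043, 0.1495, 0.2036]
tool_rot: [0.0, 1.0, -0.001, 0.001]
wrist_force: [1.1, -0.5, 0.6]
finger_gap: 0.8
grasp_force: 0.0
[ 0.27  0.46 -0.97  2.08  0.51  0.85  0.58]
{'n': 1242, 'circ': array([0.4186, 0.1511, 0.0336]), 'mean': array([0.4174, 0.1508, 0.0087]), 'plane': array([-0.0046, -0.0014,  0.0087])} ((0.4191761314868927, 0.151040717959404), (0.05017489194869995, 0.04987353831529617), 16.500993728637695)
shift [-0.0269  0.002   0.0013] phi 3.141 yaw 1.57 t 58.85 j7 0.57
```

```bash
python3 -m handwheel '[[0,0,0,0.1427,0.15],[0,0,0,0.1427,0.15],[0,0,0,0.1427,0.15],[0,0,0,0.1427,0.15],[0,0,0,0.1427,0.15],[0,0,0,0.1427,0.15],[0,0,0,0.1427,0.15],[0,0,0,0.1427,0.15],[0,0,0,0.1427,0.15],[0,0,0,0,0.15]]'; python3 - <<'E'
from h import *
go(.419,.1508,.05,1.857)
c=snap('wrist','w15')
P,_=blob(c,(.42,.15),.06,.006,.013,0,400); print(fit(P),cv2.minAreaRect(P[:,:2].astype(np.float32)))
E
```

```text
clock: 59.85
eef_pos: [0.4006, 0.1465, 0.198]
tool_rot: [0.599, 0.801, -0.005, -0.001]
wrist_force: [-0.8, 0.0, -0.3]
finger_gap: 0.85
grasp_force: 0.0
shift [-0.0005  0.0203  0.1478] phi 1.857 yaw 0.0 t 59.85 j7 -0.47
{'n': 1337, 'circ': array([0.4199, 0.1514, 0.0339]), 'mean': array([0.4183, 0.1512, 0.0088]), 'plane': array([-0.004 ,  0.0007,  0.0088])} ((0.4198497533798218, 0.15073147416114807), (0.0495908297598362, 0.05012057349085808), 16.39169692993164)
```

```bash
python3 -m handwheel '[[0,0.02,0.03,0,0.15],[0,0,0.04,0,0.15],[0,0,0.04,0,0.15],[0,0,0.03,0,0.15],[0,0,0.015,0,0.15],[0,0,0.01,0,0.15],[0,0,0,0,0.15],[0,0,0,0,0.15]]'; python3 - <<'E'
from h import *
go(.4195,.1508,.004,1.857)
E
```

```text
clock: 60.7
eef_pos: [0.4196, 0.1516, 0.0342]
tool_rot: [0.599, 0.801, -0.004, -0.001]
wrist_force: [-0.5, 0.1, 0.3]
finger_gap: 0.852
grasp_force: 0.0
shift [-0.0006 -0.0001  0.0302] phi 1.858 yaw 0.001 t 60.7 j7 -0.74
```

```bash
python3 -m handwheel '[[-0.001,0,0.012,0,0.15],[0,0,0.008,0,0.15],[0,0,0.006,0,0.15],[0,0,0.004,0,0.15],[0,0,0,0,0.15],[0,0,0,0,0.35],[0,0,0,0,0.5],[0,0,0,0,0.6],[0,0,0,0,0.6],[0,0,0,0,0.6],[0,0,0,0,0.6]]' 20; python3 -m handwheel '[[0,0,-0.01,0,0.6],[0,0,-0.02,0,0.6],[0,0,-0.04,0,0.6],[0,0,-0.045,0,0.6],[0,0,-0.02,0,0.6],[0,0,0,0,0.6],[0,0,0,0,0.6]]'; python3 - <<'E'
from h import *
go(.648,.1452,.13,np.pi/2)
c=snap('wrist','w16'); s=ctrl.get_state(); p=s['eef_pos']
P,_=blob(c,p[:2],.036,p[2]-.004,p[2]+.01,0,400); print(p,len(P)); 
if len(P)>10: print(fit(P), P.min(0)-p,P.max(0)-p)
P,_=blob(c,(.42,.15),.06,.006,.013,0,400); print(len(P))
E
```

```text
clock: 61.8
eef_pos: [0.4196, 0.1501, 0.0041]
tool_rot: [0.599, 0.801, -0.004, -0.001]
wrist_force: [0.8, -0.8, 2.5]
finger_gap: 0.518
grasp_force: 20.0
clock: 62.5
eef_pos: [0.4202, 0.1502, 0.1388]
tool_rot: [0.599, 0.8, -0.004, -0.001]
wrist_force: [-0.7, -0.3, -1.8]
finger_gap: 0.518
grasp_force: 20.0
shift [-0.0689  0.2173  0.0074] phi 1.856 yaw 0.285 t 62.5 j7 -0.59
[0.41959271 0.15007648 0.13810069] 5389
{'n': 5389, 'circ': array([0.4191, 0.1523, 0.0353]), 'mean': array([0.4187, 0.1535, 0.1431]), 'plane': array([-0.0073, -0.0255,  0.1431])} [-0.03557011 -0.02923184 -0.00371794] [0.03066392 0.0315622  0.0099862 ]
0
```

```bash
python3 -m handwheel '[[0,0,0,0.143,0.6],[0,0,0,0.142,0.6],[-0.001,0.03,0,0,0.6],[-0.001,0.04,0,0,0.6],[-0.001,0.045,0,0,0.6],[-0.001,0.045,0,0,0.6],[-0.001,0.04,0,0,0.6],[0,0.028,0,0,0.6],[0,0,0.03,0,0.6],[0,0,0.02,0,0.6],[0,0,0.01,0,0.6],[0,0,0,0,0.6],[0,0,0,0,0.6]]'; python3 - <<'E'
from h import *
go(.648,.1452,.0475,np.pi/2)
E
```

```text
clock: 63.85
eef_pos: [0.6479, 0.1462, 0.0772]
tool_rot: [0.707, 0.708, -0.005, -0.0]
wrist_force: [0.7, 0.5, -3.0]
finger_gap: 0.521
grasp_force: 20.0
shift [-0.0008  0.0003  0.0297] phi 1.573 yaw 0.002 t 63.85 j7 -0.62
```

```bash
python3 -m handwheel '[[-0.001,0,0.012,0,0.6],[0,0,0.008,0,0.6],[0,0,0.005,0,0.6],[0,0,0.002,0,0.6],[0,0,0,0,0.6],[0,0,0,0,0.6]]'; python3 - <<'E'
from h import *
go(.648,.1452,.0475,np.pi/2)
E
```

```text
clock: 64.45
eef_pos: [0.6481, 0.1448, 0.0508]
tool_rot: [0.707, 0.708, -0.004, -0.0]
wrist_force: [-0.1, -0.6, -3.2]
finger_gap: 0.52
grasp_force: 20.0
shift [ 0.0004 -0.0001  0.0033] phi 1.572 yaw 0.001 t 64.45 j7 -0.63
```

```bash
python3 -m handwheel '[[0,0,0.0015,0,0.6],[0,0,0.001,0,0.6],[0,0,0.0005,0,0.6],[0,0,0,0,0.6],[0,0,0,0,0.45],[0,0,0,0,0.35],[0,0,0,0,0.25],[0,0,0,0,0.25],[0,0,-0.02,0,0.25],[0,0,-0.04,0,0.25],[0,0,-0.045,0,0.25],[0,0,-0.04,0,0.25],[0,-0.045,-0.02,0,0.25],[0,-0.045,0,0,0.25],[0,-0.045,0,0,0.25],[0,0,0,0,0.25],[0,0,0,0,0.25]]'; python3 - <<'E'
from h import *
c=snap('wrist','w17')
P,_=blob(c,(.648,.145),.05,.049,.058,0,400); print('w',fit(P),cv2.minAreaRect(P[:,:2].astype(np.float32)))
im=c['image'][:,:,::-1]
cv2.imwrite('pics/c17.png',cv2.resize(im[100:260,320:520],None,fx=3.5,fy=3.5,interpolation=cv2.INTER_CUBIC))
E
```

```text
clock: 66.15
eef_pos: [0.5139, 0.1454, 0.2141]
tool_rot: [0.706, 0.708, -0.004, 0.0]
wrist_force: [0.9, 0.6, -0.7]
finger_gap: 0.752
grasp_force: 0.0
w {'n': 1543, 'circ': array([0.6475, 0.1456, 0.0338]), 'mean': array([0.646 , 0.1459, 0.0517]), 'plane': array([-0.0004,  0.0011,  0.0517])} ((0.647817850112915, 0.14526568353176117), (0.0507696196436882, 0.050227560102939606), 0.32586827874183655)
```

View pics/c17.png

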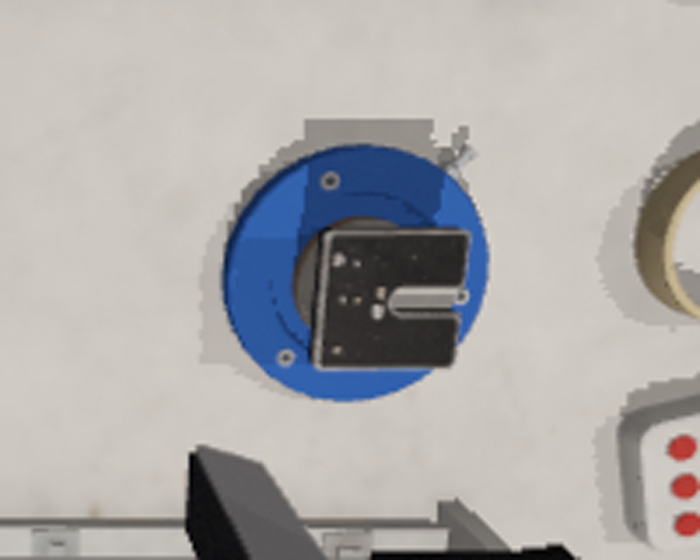

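The weight (centre at about (390,298)) lies level and centred on the cap on the blue base. The gripper is clear.

```bash
python3 -c "
from rig import ctrl
print(ctrl.finish_job())"
```

```text
the job is handed in; nothing more can be done
None
```

Job handed in at about 66 s of the 128 s allowed: both stacks measured level and centred to within about 2 mm on their bases, and the large weight, brass ring and tape roll were not touched, though the hand-in call returned no verdict.

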